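Set the dining-table lamp rail for service

ROBOT

A 6-joint arm with a two-finger parallel gripper is mounted at the origin on the work surface. World frame = base frame: x ahead of the robot, y to its left, z up, the work surface at z = 0. Lengths are in m, angles in degrees, forces in N, time in s.
With the tool pointing down it reaches from about 0.25 to 0.725 m from the base axis. Payload 9.7 kg.
Tool frame: the origin (TCP) lies on the centre line of the jaws, within the pads' length; the fingertips stand 22 mm ahead of it and the grasp point (between the pads) lies 3 mm ahead of it; z points along the fingers, y is the direction in which the jaws open and shut (so a half turn about z gives the same grasp; the last joint's range is limited). The gripper opens to 85 mm and grips with 20 to 120 N. Pads are 22 mm wide; open, the fingers measure 114 mm over their backs; the gripper's body (76 mm by 85 mm) begins 54 mm behind the grasp point. The pads swing forward as they close: fully open they stand 13 mm farther back than shut.
Start: joints at [66.52, 4.979, 10.078, 95.1, 0, 90], TCP at [0.219, 0.504, 0.253] pointing down, gripper open.
Joint ranges: [-179.16, 179.16], [-48.56, 103.87], [-65.8, 70.77], [-126.05, 130.52], [-82.76, 87.17], [-180, 180]. Speed limits (degrees/s): [127.2, 127.2, 147.25, 180, 180, 180].

INTERFACE

Orientations are given as [roll, pitch, yaw] about the fixed x, y, z axes, in that order (R = Rz(yaw) Ry(pitch) Rx(roll)).
In Python, from workcell import get_obs, camera, camera_params, job_done gives the robot as it stands.
- The arm moves only by the tool servo_tool, never from a script. Its argument "steps" is a list of rows, each an object of numbers: "x", "y", "z": the shift along the world's x, y, z in mm; "yaw": the turn about the world's z in degrees. A call has 1 to 12 rows; each row is the pose to reach, as a shift and turn from the pose measured when the call began; what a row does not reach only later rows make up. A row lasts 1/8 s, in which the tool goes at most 62.5 mm and 10.7 degrees, less where a joint would pass 70% of its speed; a pose out of reach is approached as far as the arm can. A call with a gripper value outside its range is refused whole. "grip" is the finger opening in mm, from 0 to 85.4, set as the call begins (left out, the last holds). The fingers move at their own pace and stop on an object; "grip_force" is the grip in N (left out, the last holds). Time passes only in rows, so rows that repeat a pose let the fingers close. It gives the time, the measured TCP pose, the force and the opening at its end, in the units of the state.
- get_obs(): the state, without advancing time (a new reading comes with each control period).
- camera(name): name is "side" or "top"; returns (picture, depth): 400x640x3 uint8, red, green, blue; 400x640 float32, m along the optical axis (not along the pixel's ray), 0 where there is no reading.
- camera_params(name): a dict with "intrinsics" (3x3 intrinsics, pixels), "D" ([k1, k2, p1, p2, k3] as OpenCV has them; the pictures are not rectified), "rvec" (rotation vector, rad) and "tvec" (3), from world to camera coordinates, as OpenCV has them. Camera axes: x right, y down, z forward; pixel columns grow to the right and rows downward; lengths in m; the calibration is good to about 2 mm. A picture is of the moment at which its call begins. camera_params takes no time and is no camera call.
- job_done(): hands the job in, once; it reports no verdict.
The state is a dict: "time": time; "q": joint angles; "qd": joint speeds; "joint_efforts": joint torques, N m; "ee_pos": TCP position; "tcp_rot": TCP orientation; "wrist_force": force on the tool from outside, world axes, zero at the start; "torque": the same for the moment, N m; "opening": finger opening in m.
Only numpy, scipy, OpenCV 4.12 (cv2) and the standard library are available. Lean on these libraries where they do the work, as an engineer would, in place of code of your own. Each camera call takes 0.05 s, during which the arm holds its last target.

TASK

Get the lamp rail ready for dinner: swing the red cam lever over to free the lamp carriage, slide the carriage from the charging end all the way to its stop at the plunger end, and swing the lever fully back to lock it there. Only then put every white porcelain sleeve that is on the table over a lamp spigot of its own (any spigot), pushed fully home and upright, and finally press the green plunger right to the bottom of its stroke and let it go. Leave the glasses, plate and pepper mill alone.

Things in the scene. Friction and masses are not known exactly. Their poses are not given: they have to be found in the camera images.
- rail: Fixed lamp rail on the table: medium-brown wooden base 100 x 530 x 16 mm (its x, y, z; the long way is its y). Origin: on the table, under the carriage track. Its +y end carries the green plunger (the serving end, brass stop bar), its -y end is the charging end (dark stop bar). The red cam lever sits at the middle of its -x side.
- carriage (a joint): Travel in m of the aluminium lamp carriage (90 x 340 x 14 mm plate, top 34 mm above the table) along the rail's +y: 0 = charging end, 0.100 = against the stop at the serving end. About 2 N moves it when the lever is free; it is clamped when the lever is locked.
- slide_grip (a point): Top centre of the upright black pull knob on the charging-end (-y) part of the carriage, diameter 16 mm, standing 34 mm above the carriage plate (top 68 mm above the table). Moves with the carriage.
- cam_lever (a joint): Angle in rad of the cam lever, which swings level, about an upright pivot: 0 = locked (lever leans to the rail's +y side), 1.2 = fully free (leans to the rail's -y side); half way it points straight along the rail's -x. Clamps fully below about 0.1, slips above 0.3; starts between 0 and 0.12. Stays where it is left; takes about 3 N at the knob.
- lever_knob (a point): Top centre of the upright red knob at the lever's end, diameter 18 mm, 42 mm tall, spanning 22 to 64 mm above the table, 75 mm from the pivot. Thin steel bar (10 mm) from knob to pivot at about 29 mm height. Moves with the lever.
- lever_pivot (a point): Top of the lever's upright pivot, fixed to the rail, 68 mm in front (-x) of the rail's centre line, 36 mm above the table.
- plunger (a joint): Stroke in m of the sprung green power plunger: 0 = up, 0.014 = fully down. Needs about 9 N at the bottom and springs back.
- plunger_top (a point): Centre of the top face of the green plunger, diameter 36 mm, 42 mm above the table when up; pressed straight down.
- spigot0 (a point): Foot of lamp spigot 0 (0 nearest the charging end, then every 75 mm towards the plunger), centre, on the carriage plate, 34 mm above the table; z up. The cream-coloured spigot stands 38 mm above this point: diameter 44 mm for 26 mm, then tapering to 24 mm. Moves with the carriage.
- spigot1 (a point): Foot of lamp spigot 1 (0 nearest the charging end, then every 75 mm towards the plunger), centre, on the carriage plate, 34 mm above the table; z up. The cream-coloured spigot stands 38 mm above this point: diameter 44 mm for 26 mm, then tapering to 24 mm. Moves with the carriage.
- spigot2 (a point): Foot of lamp spigot 2 (0 nearest the charging end, then every 75 mm towards the plunger), centre, on the carriage plate, 34 mm above the table; z up. The cream-coloured spigot stands 38 mm above this point: diameter 44 mm for 26 mm, then tapering to 24 mm. Moves with the carriage.
- spigot3 (a point): Foot of lamp spigot 3 (0 nearest the charging end, then every 75 mm towards the plunger), centre, on the carriage plate, 34 mm above the table; z up. The cream-coloured spigot stands 38 mm above this point: diameter 44 mm for 26 mm, then tapering to 24 mm. Moves with the carriage.
- sleeveA: White porcelain lamp sleeve: plain tube open at both ends, outside diameter 60 mm, bore 50 mm, height 60 mm, about 140 g. Origin: centre of its lower rim; z along its axis. Alike at both ends. May be absent.
- sleeveB: White porcelain lamp sleeve: plain tube open at both ends, outside diameter 60 mm, bore 50 mm, height 60 mm, about 140 g. Origin: centre of its lower rim; z along its axis. Alike at both ends. May be absent.
- sleeveC: White porcelain lamp sleeve: plain tube open at both ends, outside diameter 60 mm, bore 50 mm, height 60 mm, about 140 g. Origin: centre of its lower rim; z along its axis. Alike at both ends. May be absent.
- sleeveD: White porcelain lamp sleeve: plain tube open at both ends, outside diameter 60 mm, bore 50 mm, height 60 mm, about 140 g. Origin: centre of its lower rim; z along its axis. Alike at both ends. May be absent.
- wine_glass_left: Bystander: stemmed wine glass, 200 mm tall, 72 mm across; origin under its foot. Leave alone.
- wine_glass_right: Bystander: stemmed wine glass, 200 mm tall, 72 mm across; origin under its foot. Leave alone.
- side_plate: Bystander: small white plate, 120 mm across; origin under its centre. Leave alone.
- pepper_mill: Bystander: pale wooden pepper mill, 54 mm across, 130 mm tall; origin under its foot. Leave alone.

How it is judged:
By the outcome, as a careful person would: the job done as asked, in the order asked, and still so for the second after the job is handed in, with the robot touching nothing.
Of sleeveA, sleeveB, sleeveC, sleeveD only 3 to 4 are there at a start; the rules pass over those that are not, and their reading is None.
At some moment in a run one of sleeveA, sleeveB, sleeveC, sleeveD may be knocked a few centimetres aside while the robot is not near it.
Once in a run the grip may slacken for a moment while it holds something.
It also fails if it takes over 200 s, if anything falls off the work surface, if the arm or the gripper's body presses on something with over 40 N, if the wrist force passes 120 N, or if a joint passes its speed limit or range.

## Working session

There is one attempt and no reset: what is moved stays moved. The work goes in short steps, Python scripts to look and compute and a tool call to move; the robot and the scene stay as the last step left them, time stands still between calls to the robot, and variables do not carry over. Pictures are saved under pics/ and viewed, and the job is handed in when it is done.

Besides the shell and the picture viewer there is one more tool, called after ">>>" in YAML: its name, and indented under it one key for each argument. servo_tool: Moves the arm, as the interface text tells. Its arguments: {"type":"object","properties":{"steps":{"type":"array"},"grip":{"type":"number"},"grip_force":{"type":"number"}},"required":["steps"]}

```bash
ls; mkdir -p pics
python3 - <<'E'
from workcell import *
import cv2,numpy as np
print(get_obs())
for n in("side","top"):
    im,d=camera(n); cv2.imwrite(f"pics/{n}0.png",im[:,:,::-1]); np.savez(f"{n}0.npz",im=im,d=d)
    print(camera_params(n))
E
```

```text
pics
{'time': 0.0, 'q': array([ 6.65190376e+01,  5.01000782e+00,  1.00339495e+01,  9.50995390e+01,
       -2.06070078e-03,  9.00016178e+01]), 'qd': array([ 0.01335583, -0.05750274,  0.05237141,  0.09294345, -0.05211008,
        0.01165819]), 'joint_efforts': array([ 1.08250009e-03, -5.20375657e+01,  4.64813590e+01,  1.57115911e-02,
        7.77516334e-05, -2.93967389e-05]), 'ee_pos': array([0.21907152, 0.50426441, 0.25258901]), 'tcp_rot': array([-1.79924403e+02,  2.06283358e-03,  1.56517422e+02]), 'wrist_force': array([-0.33486155, -0.68403537,  0.32913725]), 'torque': array([-0.00460365,  0.0072354 ,  0.00437727]), 'opening': 0.08536248820309404}
{'intrinsics': array([[471.35102969,   0.        , 319.24050343],
       [  0.        , 471.35102969, 194.81871103],
       [  0.        ,   0.        ,   1.        ]]), 'D': array([-0.10965354,  0.        ,  0.        ,  0.        ,  0.        ]), 'rvec': array([ 2.25621026, -0.29149158,  0.14811258]), 'tvec': array([-0.56028992,  0.12047259,  1.39095353])}
{'intrinsics': array([[431.12208675,   0.        , 321.25959328],
       [  0.        , 431.12208675, 205.8324502 ],
       [  0.        ,   0.        ,   1.        ]]), 'D': array([-0.06591932,  0.        ,  0.        ,  0.        ,  0.        ]), 'rvec': array([ 2.12232384, -2.15096026,  0.14615768]), 'tvec': array([0.0095827 , 0.58845047, 1.34976861])}
```

View pics/side0.png

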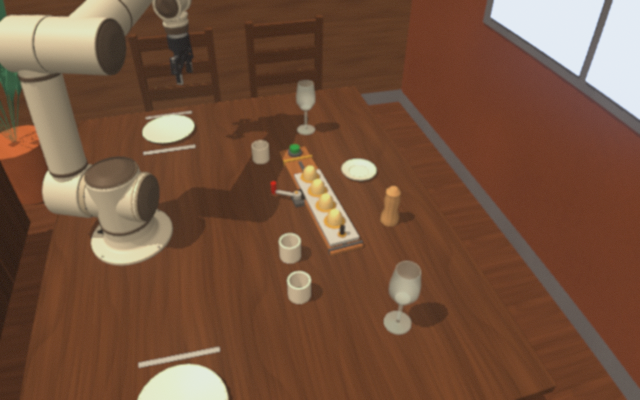

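View pics/top0.png

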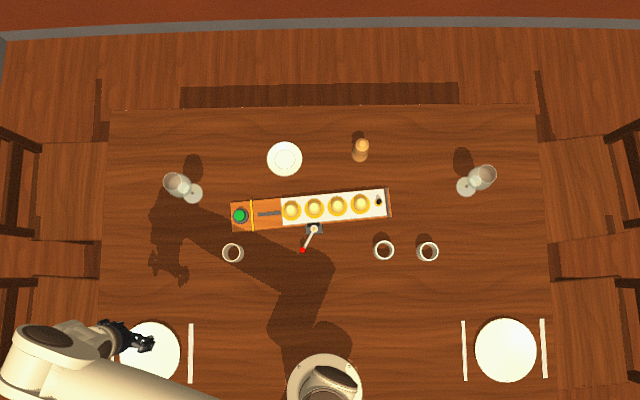

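```bash
cat > h.py <<'E'
import cv2,numpy as np
from workcell import *
def P(n):
    p=camera_params(n); R=cv2.Rodrigues(p["rvec"])[0]; return p["intrinsics"],p["D"],R,np.array(p["tvec"]).ravel()
def ray(n,uv):
    K,D,R,t=P(n); q=cv2.undistortPoints(np.array(uv,float).reshape(-1,1,2),K,D).reshape(-1,2)
    d=np.c_[q,np.ones(len(q))]@R; return -R.T@t,d
def toz(n,uv,z):
    c,d=ray(n,uv); s=(z-c[2])/d[:,2]; return c+d*s[:,None]
def proj(n,X):
    p=camera_params(n); return cv2.projectPoints(np.array(X,float).reshape(-1,1,3),p["rvec"],p["tvec"],p["intrinsics"],p["D"])[0].reshape(-1,2)
def tri(uvs):
    A=np.zeros((3,3));b=np.zeros(3)
    for n,uv in uvs.items():
        c,d=ray(n,[uv]); d=d[0]/np.linalg.norm(d[0]); M=np.eye(3)-np.outer(d,d); A+=M;b+=M@c
    return np.linalg.solve(A,b)
def blobs(m,lo=5):
    n,l,s,c=cv2.connectedComponentsWithStats(m.astype(np.uint8))
    return [(s[i,4],*s[i,:4],c[i].round(2).tolist()) for i in range(1,n) if s[i,4]>=lo]
def cloud(n,d):
    K,D,R,t=P(n); v,u=np.mgrid[:400,:640]
    q=cv2.undistortPoints(np.stack([u,v],-1).reshape(-1,1,2).astype(float),K,D).reshape(-1,2)
    X=np.c_[q,np.ones(len(q))]*d.reshape(-1,1); return ((X-t)@R).reshape(400,640,3)
def snap(tag,names=("side","top")):
    o={}
    for n in names:
        im,d=camera(n); o[n]=(im,d); cv2.imwrite(f"pics/{n}{tag}.png",im[:,:,::-1]); np.savez(f"{n}{tag}.npz",im=im,d=d)
    return o
def crop(n,tag,x0,y0,x1,y1,k):
    im=np.load(f"{n}{tag}.npz")["im"][y0:y1,x0:x1,::-1]
    cv2.imwrite(f"pics/{n}{tag}_c{x0}.png",cv2.resize(im,None,fx=k,fy=k,interpolation=cv2.INTER_CUBIC))
E
python3 - <<'E'
from h import *
crop("top","0",210,170,450,270,3); crop("side","0",230,120,430,320,3)
np.set_printoptions(precision=4,suppress=True)
for n in("top","side"):
    z=np.load(n+"0.npz");im=z["im"];d=z["d"];hsv=cv2.cvtColor(im,cv2.COLOR_RGB2HSV)
    X=cloud(n,d);h,s,v=hsv[...,0],hsv[...,1],hsv[...,2]
    print(n,"red",blobs(((h<5)|(h>175))&(s>190)&(v>110)&(np.abs(X[...,0]-.4)<.25)&(np.abs(X[...,1])<.4)))
    print("green",blobs((h>45)&(h<80)&(s>120)&(X[...,0]>.2),8))
    m=(X[...,2]>.045)&(X[...,2]<.066)&(X[...,0]>.15)&(X[...,0]<.75)&(np.abs(X[...,1])<.6)
    for b in blobs(m,8): 
        u,vv=map(int,b[5]); print("h",b, toz(n,[b[5]],.055)[0])
    print(np.median(X[(v>230)&(s<60)&(X[...,2]<.05)],0))
E
```

```text
top red [(np.int32(25), np.int32(300), np.int32(247), np.int32(6), np.int32(6), [302.04, 249.72])]
green [(np.int32(98), np.int32(234), np.int32(210), np.int32(11), np.int32(11), [239.11, 215.02])]
h (np.int32(50), np.int32(354), np.int32(197), np.int32(14), np.int32(13), [359.94, 204.86]) [ 0.5883 -0.1226  0.055 ]
h (np.int32(10), np.int32(360), np.int32(196), np.int32(7), np.int32(4), [363.0, 197.1]) [ 0.6134 -0.133   0.055 ]
h (np.int32(58), np.int32(331), np.int32(198), np.int32(14), np.int32(14), [336.9, 204.98]) [ 0.589  -0.0487  0.055 ]
h (np.int32(22), np.int32(308), np.int32(201), np.int32(6), np.int32(14), [309.73, 208.14]) [0.58   0.0386 0.055 ]
h (np.int32(11), np.int32(313), np.int32(200), np.int32(8), np.int32(5), [316.91, 201.91]) [0.5999 0.0154 0.055 ]
h (np.int32(8), np.int32(376), np.int32(200), np.int32(4), np.int32(4), [377.5, 201.62]) [ 0.598  -0.1792  0.055 ]
h (np.int32(15), np.int32(284), np.int32(203), np.int32(6), np.int32(8), [285.93, 206.13]) [0.5876 0.1151 0.055 ]
h (np.int32(43), np.int32(285), np.int32(203), np.int32(13), np.int32(14), [292.67, 210.88])
[... 1785 characters left out ...]
np.int32(206), np.int32(3), np.int32(6), [384.89, 209.0]) [ 0.7473 -0.1336  0.055 ]
h (np.int32(95), np.int32(328), np.int32(212), np.int32(15), np.int32(12), [334.81, 218.75]) [ 0.5898 -0.1371  0.055 ]
h (np.int32(26), np.int32(340), np.int32(227), np.int32(5), np.int32(7), [341.96, 230.46]) [ 0.5958 -0.1889  0.055 ]
h (np.int32(239), np.int32(279), np.int32(233), np.int32(22), np.int32(20), [289.66, 242.53]) [ 0.4419 -0.1984  0.055 ]
h (np.int32(260), np.int32(287), np.int32(271), np.int32(24), np.int32(22), [298.74, 281.7]) [ 0.4348 -0.3395  0.055 ]
h (np.int32(25), np.int32(398), np.int32(307), np.int32(5), np.int32(8), [399.6, 310.64]) [ 0.6497 -0.4888  0.055 ]
[ 0.1356 -0.5222  0.0112]
```

```bash
ls pics
```

```text
side0.png
side0_c230.png
top0.png
top0_c210.png
```

View pics/top0_c210.png

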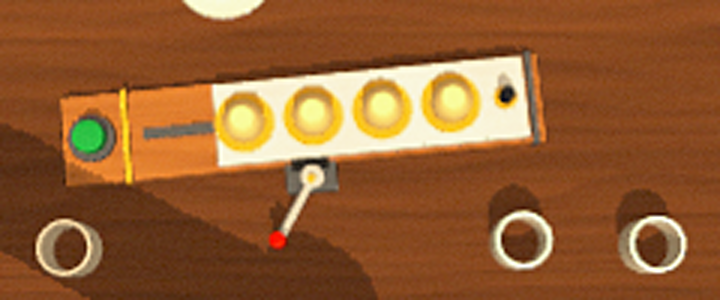

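View pics/side0_c230.png

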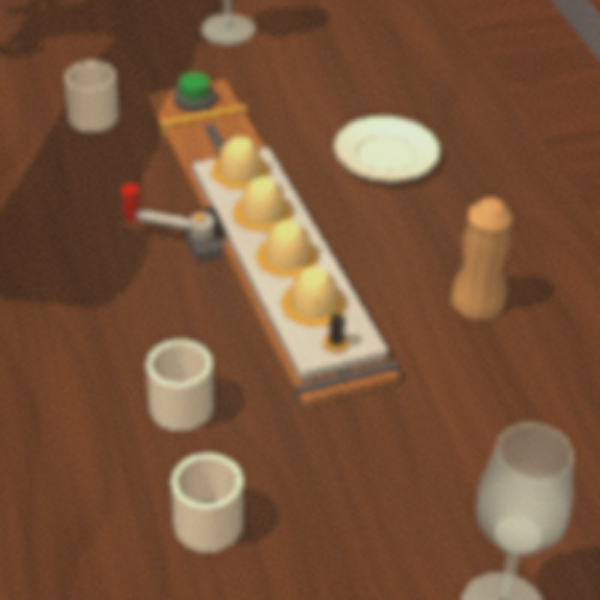

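Run:
```python
from h import *
np.set_printoptions(precision=4,suppress=True)
print("knob",toz("top",[[302.04,249.72]],.06),toz("side",[[273.3,183.5]],.06),tri({"top":(302.04,249.72),"side":(273,184)}))
print("pivot",toz("top",[[314,229]],.036),toz("side",[[230+202/3,120+218/3]],.036))
print("black",toz("top",[[379,201]],.066),toz("side",[[230+336/3,120+316/3]],.068))
print("green",toz("top",[[239.11,215.02]],.041),toz("side",[[294.13,147.0]],.041))
# spigots: yellow flange discs at z=.034..., orange ring mask
im=np.load("top0.npz")["im"];hsv=cv2.cvtColor(im,cv2.COLOR_RGB2HSV)
h,s,v=cv2.split(hsv)
m=(h>12)&(h<32)&(s>70)&(v>150)
m[:, :282]=0; m[:, 375:]=0; m[:195]=0; m[225:]=0
for b in blobs(m,30): print(b, toz("top",[b[5]],.055))
im=np.load("side0.npz")["im"]
# sleeves: rim circle by depth in both
for n in("top","side"):
    z=np.load(n+"0.npz");X=cloud(n,z["d"])
    for c in [(.441,.289),(.444,-.196),(.436,-.337)]:
        m=(np.hypot(X[...,0]-c[0],X[...,1]-c[1])<.045)&(X[...,2]>.054)&(X[...,2]<.07)
        p=X[m]; A=np.c_[2*p[:,:2],np.ones(len(p))]; s=np.linalg.lstsq(A,(p[:,:2]**2).sum(1),rcond=None)[0]
        print(n,c,len(p),s[:2],np.sqrt(s[2]+s[0]**2+s[1]**2),p.mean(0))
```

```text
knob [[0.4471 0.0638 0.06  ]] [[0.4458 0.0629 0.06  ]] [0.4461 0.0641 0.0571]
pivot [[0.5145 0.0262 0.036 ]] [[0.5153 0.0281 0.036 ]]
black [[ 0.5981 -0.1827  0.066 ]] [[ 0.5975 -0.1817  0.068 ]]
green [[0.5627 0.269  0.041 ]] [[0.5598 0.2731 0.041 ]]
(np.int32(324), np.int32(350), np.int32(195), np.int32(21), np.int32(19), [359.88, 203.88]) [[ 0.5915 -0.1224  0.055 ]]
(np.int32(336), np.int32(327), np.int32(196), np.int32(21), np.int32(21), [336.89, 205.88]) [[ 0.586  -0.0486  0.055 ]]
(np.int32(336), np.int32(304), np.int32(198), np.int32(21), np.int32(21), [314.0, 208.04]) [[0.5801 0.0249 0.055 ]]
(np.int32(341), np.int32(282), np.int32(200), np.int32(20), np.int32(25), [290.99, 210.44]) [[0.5734 0.0989 0.055 ]]
(np.int32(124), np.int32(322), np.int32(216), np.int32(53), np.int32(8), [348.52, 219.84]) [[ 0.5404 -0.0849  0.055 ]]
top (0.441, 0.289) 103 [0.4424 0.2893] 0.02764372169871679 [0.4426 0.2897 0.0596]
top (0.444, -0.196) 94 [ 0.4451 -0.1954] 0.0273772928080711 [ 0.4454 -0.1956  0.0598]
top (0.436, -0.337) 95 [ 0.4379 -0.3346] 0.02768381936778223 [ 0.4375 -0.334   0.0597]
side (0.441, 0.289) 92 [0.4391 0.2867] 0.027865842341578736 [0.44   0.2846 0.0597]
side (0.444, -0.196) 151 [ 0.4416 -0.1975] 0.02753490772486775 [ 0.4421 -0.1983  0.0595]
side (0.436, -0.337) 161 [ 0.4352 -0.3388] 0.027635062790109428 [ 0.4339 -0.3385  0.0593]
```

>>> servo_tool:
  steps:
    - {"x": 20,"y": -40,"z": 0}
    - {"x": 40,"y": -80,"z": -5}
    - {"x": 61,"y": -120,"z": -15,"yaw": -1}
    - {"x": 82,"y": -160,"z": -30,"yaw": -2}
    - {"x": 103,"y": -200,"z": -45,"yaw": -3}
    - {"x": 124,"y": -241,"z": -60,"yaw": -4}
    - {"x": 145,"y": -282,"z": -75,"yaw": -5}
    - {"x": 166,"y": -323,"z": -90,"yaw": -5}
    - {"x": 187,"y": -363,"z": -105,"yaw": -5}
    - {"x": 207,"y": -403,"z": -120,"yaw": -5}
    - {"x": 227,"y": -441,"z": -132,"yaw": -5}
    - {"x": 227,"y": -441,"z": -132,"yaw": -5}
  grip: 36
  grip_force: 30

```text
schema error: expected keys x, y, z, yaw
```

All four keys needed in each row.

>>> servo_tool:
  steps:
    - {"x": 20,"y": -40,"z": 0,"yaw": 0}
    - {"x": 40,"y": -80,"z": -5,"yaw": 0}
    - {"x": 61,"y": -120,"z": -15,"yaw": -1}
    - {"x": 82,"y": -160,"z": -30,"yaw": -2}
    - {"x": 103,"y": -200,"z": -45,"yaw": -3}
    - {"x": 124,"y": -241,"z": -60,"yaw": -4}
    - {"x": 145,"y": -282,"z": -75,"yaw": -5}
    - {"x": 166,"y": -323,"z": -90,"yaw": -5}
    - {"x": 187,"y": -363,"z": -105,"yaw": -5}
    - {"x": 207,"y": -403,"z": -120,"yaw": -5}
    - {"x": 227,"y": -441,"z": -132,"yaw": -5}
    - {"x": 227,"y": -441,"z": -132,"yaw": -5}
  grip: 36
  grip_force: 30

```text
time: 1.6
ee_pos: [0.4461, 0.0611, 0.1193]
tcp_rot: [-179.8, -0.1, 151.3]
wrist_force: [-0.3, -0.1, 0.3]
opening: 0.0358
```

Run:
```python
from h import *
print(get_obs()["q"])
snap("1",("side",)); crop("side","1",170,80,370,230,4)
```

```text
[ 7.84552508e+00 -9.08156672e+00 -1.83865978e+01  8.08667339e+01
 -7.12428956e-02  3.65376651e+01]
```

View pics/side1_c170.png

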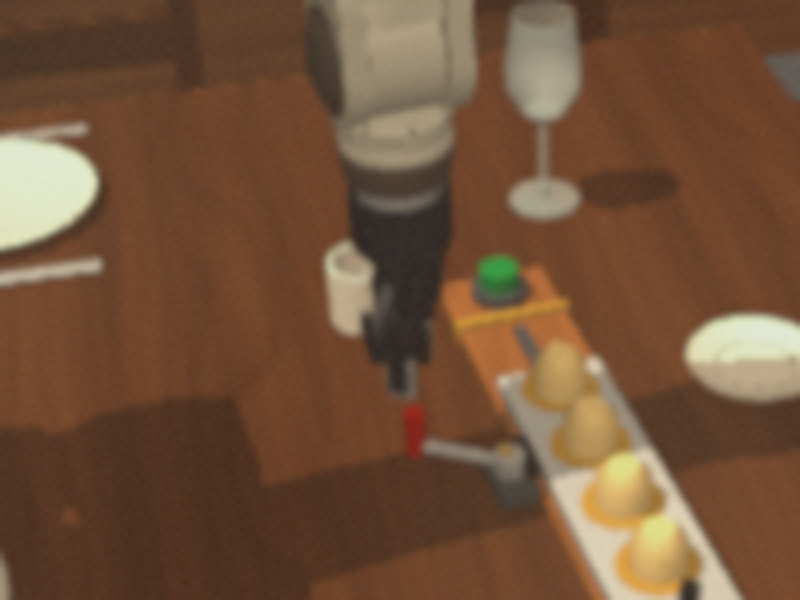

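>>> servo_tool:
  steps:
    - {"x": 0,"y": 2,"z": -20,"yaw": 0}
    - {"x": 0,"y": 2,"z": -40,"yaw": 0}
    - {"x": 0,"y": 2,"z": -59,"yaw": 0}
    - {"x": 0,"y": 2,"z": -59,"yaw": 0}

```text
time: 2.15
ee_pos: [0.4447, 0.0651, 0.0601]
tcp_rot: [-179.8, -0.2, 151.4]
wrist_force: [0.4, 0.5, 0.3]
opening: 0.0359
```

>>> servo_tool:
  steps:
    - {"x": 0,"y": 0,"z": 0,"yaw": 0}
    - {"x": 0,"y": 0,"z": 0,"yaw": 0}
    - {"x": 0,"y": 0,"z": 0,"yaw": 0}
  grip: 22

```text
time: 2.52
ee_pos: [0.445, 0.0652, 0.0607]
tcp_rot: [-179.8, -0.1, 151.4]
wrist_force: [-0.2, -0.0, -0.8]
opening: 0.0216
```

Run:
```python
from h import *
o=get_obs();print(o["ee_pos"],o["wrist_force"],o["tcp_rot"])
p=np.array([.5149,.0272])
for f in np.arange(151.4,225,5.9):
    q=p+.075*np.array([np.cos(np.radians(f)),np.sin(np.radians(f))]); print(round(f-151.4,1),((q-o["ee_pos"][:2])*1000).round(1))
```

```text
[0.4450434  0.06519466 0.06067587] [-0.24560311 -0.03136809 -0.78116552] [-1.79845838e+02 -1.44812983e-01  1.51448828e+02]
0.0 [ 4.  -2.1]
5.9 [ 0.7 -9.1]
11.8 [ -1.9 -16.3]
17.7 [ -3.8 -23.8]
23.6 [ -4.9 -31.5]
29.5 [ -5.1 -39.2]
35.4 [ -4.6 -46.9]
41.3 [ -3.3 -54.5]
47.2 [ -1.2 -61.9]
53.1 [  1.6 -69.1]
59.0 [  5.2 -75.9]
64.9 [  9.4 -82.4]
70.8 [ 14.3 -88.4]
```

>>> servo_tool:
  steps:
    - {"x": 1,"y": -9,"z": 0,"yaw": 6}
    - {"x": -2,"y": -16,"z": 0,"yaw": 12}
    - {"x": -4,"y": -24,"z": 0,"yaw": 18}
    - {"x": -5,"y": -31,"z": 0,"yaw": 24}
    - {"x": -5,"y": -39,"z": 0,"yaw": 30}
    - {"x": -5,"y": -47,"z": 0,"yaw": 35}
    - {"x": -3,"y": -54,"z": 0,"yaw": 41}
    - {"x": -1,"y": -62,"z": 0,"yaw": 47}
    - {"x": 2,"y": -69,"z": 0,"yaw": 53}
    - {"x": 5,"y": -76,"z": 0,"yaw": 59}
    - {"x": 9,"y": -82,"z": 0,"yaw": 65}
    - {"x": 9,"y": -82,"z": 0,"yaw": 65}

```text
time: 4.03
ee_pos: [0.4543, -0.0171, 0.0609]
tcp_rot: [-179.8, -0.1, -143.6]
wrist_force: [-1.0, 0.5, -0.6]
opening: 0.0221
```

>>> servo_tool:
  steps:
    - {"x": 2,"y": -3,"z": 0,"yaw": 2}
    - {"x": 4,"y": -5,"z": 0,"yaw": 3}
    - {"x": 4,"y": -5,"z": 0,"yaw": 3}

```text
time: 4.4
ee_pos: [0.457, -0.0208, 0.0608]
tcp_rot: [179.9, -0.1, -140.7]
wrist_force: [-6.0, 9.3, 4.2]
opening: 0.0223
```

>>> servo_tool:
  steps:
    - {"x": -1,"y": 1,"z": 0,"yaw": 0}
    - {"x": -1,"y": 1,"z": 0,"yaw": 0}
    - {"x": -1,"y": 1,"z": 30,"yaw": 0}
    - {"x": -1,"y": 1,"z": 60,"yaw": 0}
    - {"x": -1,"y": 1,"z": 90,"yaw": 0}
    - {"x": -1,"y": 1,"z": 90,"yaw": 0}
  grip: 36

```text
time: 5.15
ee_pos: [0.4572, -0.02, 0.1531]
tcp_rot: [-179.9, 0.0, -140.7]
wrist_force: [0.0, 0.7, -0.0]
opening: 0.036
```

>>> servo_tool:
  steps:
    - {"x": 13,"y": -15,"z": 0,"yaw": -10}
    - {"x": 26,"y": -30,"z": 0,"yaw": -20}
    - {"x": 39,"y": -45,"z": 0,"yaw": -30}
    - {"x": 52,"y": -60,"z": 0,"yaw": -40}
    - {"x": 65,"y": -75,"z": 0,"yaw": -50}
    - {"x": 78,"y": -90,"z": 0,"yaw": -60}
    - {"x": 91,"y": -105,"z": 0,"yaw": -70}
    - {"x": 104,"y": -120,"z": 0,"yaw": -80}
    - {"x": 117,"y": -135,"z": 0,"yaw": -90}
    - {"x": 130,"y": -150,"z": 0,"yaw": -100}
    - {"x": 142,"y": -162,"z": 0,"yaw": -110}
    - {"x": 142,"y": -162,"z": 0,"yaw": -120}

```text
time: 6.65
ee_pos: [0.5994, -0.1829, 0.1513]
tcp_rot: [-179.8, 0.0, 98.8]
wrist_force: [0.6, 0.0, -0.0]
opening: 0.0361
```

Run:
```python
from h import *
o=get_obs();print(o["ee_pos"],o["wrist_force"],o["tcp_rot"],o["q"])
snap("2"); crop("side","2",230,100,430,250,4); crop("top","2",210,170,410,270,4)
```

```text
[ 0.59944955 -0.18286291  0.15132846] [ 0.60398583  0.02372935 -0.04913705] [-1.79800271e+02  8.51173281e-04  9.88466315e+01] [-16.92763225  14.89610447  10.10523793  85.38862252  -0.08761395
  64.22587494]
```

View pics/side2_c230.png

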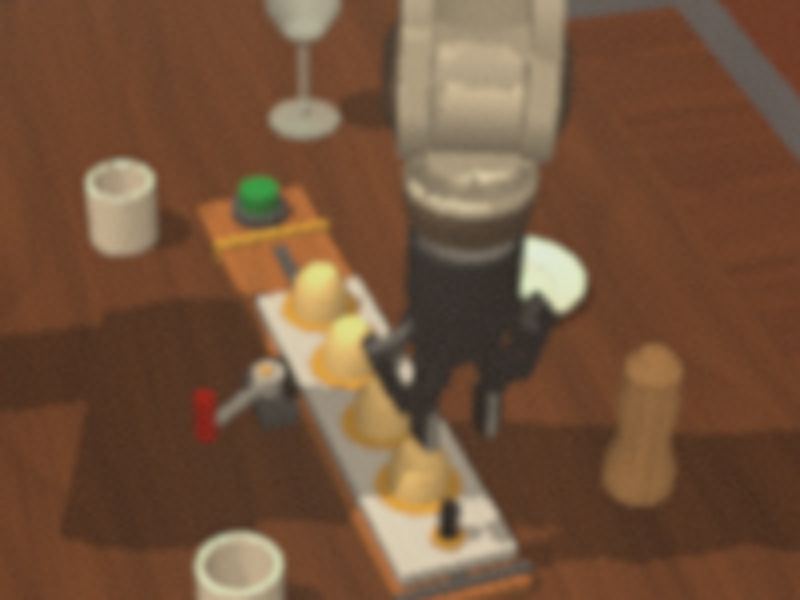

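View pics/top2_c210.png

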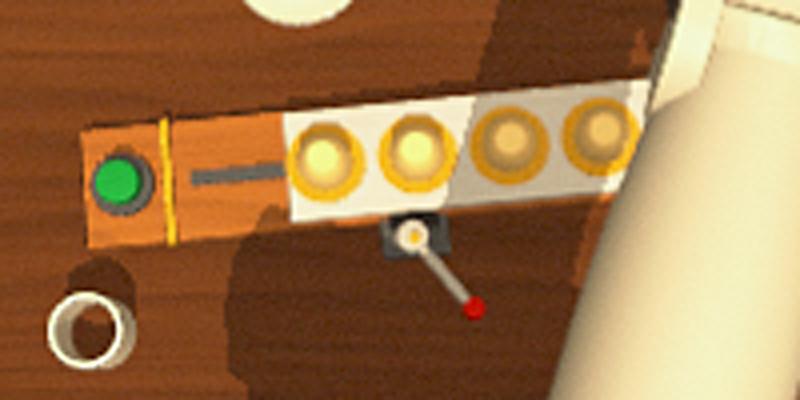

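>>> servo_tool:
  steps:
    - {"x": -1,"y": 0,"z": -30,"yaw": -4}
    - {"x": -1,"y": 1,"z": -60,"yaw": -4}
    - {"x": -1,"y": 1,"z": -86,"yaw": -4}
    - {"x": -1,"y": 1,"z": -86,"yaw": -4}

```text
time: 7.25
ee_pos: [0.5964, -0.1807, 0.0631]
tcp_rot: [-179.6, -0.1, 95.3]
wrist_force: [-0.5, 0.4, 1.3]
opening: 0.0361
```

>>> servo_tool:
  steps:
    - {"x": 0,"y": 0,"z": 0,"yaw": 0}
    - {"x": 0,"y": 0,"z": 0,"yaw": 0}
    - {"x": 0,"y": 0,"z": 0,"yaw": 0}
    - {"x": 0,"y": 0,"z": 0,"yaw": 0}
  grip: 8
  grip_force: 30

```text
time: 7.75
ee_pos: [0.5983, -0.1807, 0.0645]
tcp_rot: [-179.8, -0.1, 95.4]
wrist_force: [6.9, 1.0, -5.1]
opening: 0.0151
```

>>> servo_tool:
  steps:
    - {"x": -1,"y": 10,"z": 0,"yaw": 0}
    - {"x": -2,"y": 22,"z": 0,"yaw": 0}
    - {"x": -3,"y": 34,"z": 0,"yaw": 0}
    - {"x": -4,"y": 46,"z": 0,"yaw": 0}
    - {"x": -5,"y": 58,"z": 0,"yaw": 0}
    - {"x": -6,"y": 70,"z": 0,"yaw": 0}
    - {"x": -7,"y": 82,"z": 0,"yaw": 0}
    - {"x": -8,"y": 92,"z": 0,"yaw": 0}
    - {"x": -8,"y": 98,"z": 0,"yaw": 0}
    - {"x": -8,"y": 101,"z": 0,"yaw": 0}
    - {"x": -8,"y": 103,"z": 0,"yaw": 0}
    - {"x": -8,"y": 103,"z": 0,"yaw": 0}

```text
time: 9.25
ee_pos: [0.5903, -0.0819, 0.065]
tcp_rot: [-179.8, 0.5, 95.2]
wrist_force: [1.9, -28.1, -9.0]
opening: 0.0146
```

>>> servo_tool:
  steps:
    - {"x": 0,"y": 0,"z": 0,"yaw": 0}
    - {"x": 0,"y": 0,"z": 0,"yaw": 0}
    - {"x": 0,"y": 0,"z": 0,"yaw": 0}
    - {"x": 0,"y": 0,"z": 30,"yaw": 0}
    - {"x": 0,"y": 0,"z": 60,"yaw": 0}
    - {"x": 0,"y": 0,"z": 90,"yaw": 0}
    - {"x": -30,"y": 10,"z": 90,"yaw": 0}
    - {"x": -60,"y": 20,"z": 90,"yaw": 0}
    - {"x": -100,"y": 30,"z": 90,"yaw": 0}
    - {"x": -140,"y": 30,"z": 90,"yaw": 0}
    - {"x": -180,"y": 30,"z": 90,"yaw": 0}
    - {"x": -180,"y": 30,"z": 90,"yaw": 0}
  grip: 36

```text
time: 10.75
ee_pos: [0.4087, -0.0515, 0.1557]
tcp_rot: [-179.9, 0.5, 95.2]
wrist_force: [0.5, 0.6, 0.1]
opening: 0.0362
```

Run:
```python
from h import *
o=get_obs();print(o["ee_pos"],o["wrist_force"],o["tcp_rot"],o["q"])
snap("3"); crop("side","3",230,100,430,250,4); crop("top","3",210,170,410,270,4)
im=np.load("top3.npz")["im"];h,s,v=cv2.split(cv2.cvtColor(im,cv2.COLOR_RGB2HSV))
m=(h>12)&(h<32)&(s>70)&(v>110)
for b in blobs(m,30):
  p=toz("top",[b[5]],.055)[0]
  if .5<p[0]<.65: print(b,p)
im=np.load("side3.npz")["im"];h,s,v=cv2.split(cv2.cvtColor(im,cv2.COLOR_RGB2HSV))
print("red",blobs(((h<5)|(h>175))&(s>190)&(v>110))[:4])
```

```text
[ 0.4086953  -0.05149545  0.15572199] [0.52720001 0.64333751 0.07543921] [-179.86856929    0.48481006   95.22093676] [ -6.86116318 -14.8875622  -19.19699144  85.71761543  -0.50158052
  77.9185745 ]
(np.int32(864), np.int32(318), np.int32(188), np.int32(70), np.int32(36), [367.7, 205.35]) [ 0.58631954 -0.14739045  0.055     ]
(np.int32(69), np.int32(386), np.int32(188), np.int32(7), np.int32(31), [388.81, 202.3]) [ 0.59523676 -0.21546763  0.055     ]
(np.int32(368), np.int32(320), np.int32(196), np.int32(22), np.int32(22), [330.48, 206.75]) [ 0.58351471 -0.02797748  0.055     ]
(np.int32(862), np.int32(228), np.int32(199), np.int32(55), np.int32(34), [251.85, 216.05]) [0.55698159 0.2248388  0.055     ]
(np.int32(347), np.int32(298), np.int32(199), np.int32(21), np.int32(21), [307.8, 208.77]) [0.57801965 0.0448457  0.055     ]
(np.int32(335), np.int32(275), np.int32(201), np.int32(21), np.int32(21), [284.76, 210.81]) [0.57246962 0.11888733 0.055     ]
(np.int32(46), np.int32(344), np.int32(201), np.int32(10), np.int32(9), [348.35, 204.98]) [ 0.5884225  -0.08537873  0.055     ]
(np.int32(68), np.int32(280), np.int32(223), np.int32(29), np.int32(6), [295.32, 225.07]) [0.52603011 0.08510766 0.055     ]
red [(np.int32(41), np.int32(279), np.int32(198), np.int32(5), np.int32(12), [280.61, 203.56])]
```

View pics/top3_c210.png

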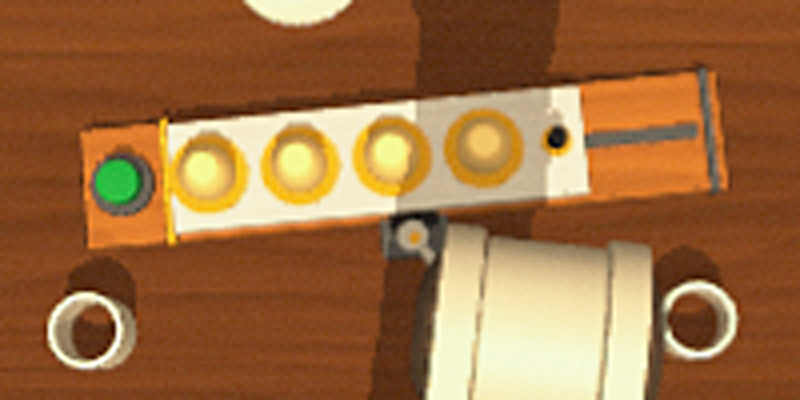

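View pics/side3_c230.png

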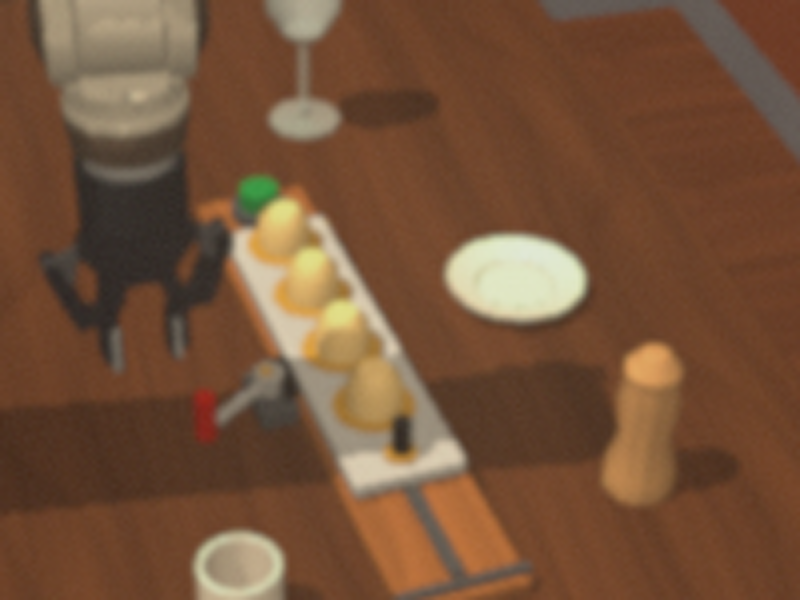

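Run:
```python
from h import *
for t,k in(("0",(379,201)),("3",(349,204))):
    im=np.load(f"top{t}.npz")["im"].astype(int);g=im.sum(2)
    x,y=k; w=np.clip(150-g[y-6:y+7,x-6:x+7],0,None); vv,uu=np.mgrid[y-6:y+7,x-6:x+7]
    c=[(w*uu).sum()/w.sum(),(w*vv).sum()/w.sum()]; print("knob",c,toz("top",[c],.064))
    print(im[y-4:y+5,x-5:x+6].sum(2)) if 0 else None
    # profile along plate near front edge, along rail dir at x offset: 
for t in "023":
    im=np.load(f"top{t}.npz")["im"].astype(float)
    # sample along rail line offset 33mm toward -x at z=.034
    prof=[]
    a=np.array([-.0816,.9967]); nrm=np.array([-.9967,-.0816])
    base=np.array([.5793,.027])
    ys=np.arange(.08,.25,.003)
    X=np.array([np.r_[base+a*(s)+nrm*(.036),.034] for s in ys])
    uv=proj("top",X).astype(np.float32)
    val=cv2.remap(im.astype(np.float32),uv[None,:,0],uv[None,:,1],cv2.INTER_LINEAR)[0]
    print(t,[(round(float(s)*1000),int(c[0]),int(c[1]),int(c[2])) for s,c in zip(ys,val)])
```

```text
knob [np.float64(378.04084014002336), np.float64(201.5939323220537)] [[ 0.5965946  -0.17986382  0.064     ]]
knob [np.float64(348.3937875751503), np.float64(204.42384769539078)] [[ 0.58883737 -0.08510303  0.064     ]]
0 [(80, 250, 248, 223), (83, 250, 248, 224), (86, 249, 247, 223), (89, 249, 248, 222), (92, 249, 247, 223), (95, 249, 246, 221), (98, 250, 247, 222), (101, 251, 249, 224), (104, 236, 219, 189), (107, 204, 142, 93), (110, 207, 111, 37), (113, 213, 118, 42), (116, 214, 117, 44), (119, 214, 117, 43), (122, 214, 116, 47), (125, 215, 117, 47), (128, 217, 119, 46), (131, 218, 120, 47), (134, 219, 121, 48), (137, 219, 121, 47), (140, 220, 123, 46), (143, 221, 125, 47), (146, 221, 124, 47), (149, 221, 124, 48), (152, 223, 124, 48), (155, 222, 125, 43), (158, 222, 125, 47), (161, 223, 127, 51), (164, 224, 126, 47), (167, 224, 126, 45), (170, 225, 129, 50), (173, 226, 129, 50), (176, 225, 129, 46), (179, 226, 129, 47), (182, 227, 129, 49), (185, 227, 131, 49), (188, 226, 131, 51), (191, 227, 130, 50), (194, 229, 129, 46), (197, 213, 118, 47), (200, 235, 173, 37), (203, 251, 205, 
[... 2046 characters left out ...]
, 242, 214), (155, 247, 242, 213), (158, 247, 243, 214), (161, 247, 242, 214), (164, 247, 242, 215), (167, 246, 243, 215), (170, 247, 243, 215), (173, 247, 243, 213), (176, 247, 243, 213), (179, 247, 243, 215), (182, 247, 243, 214), (185, 247, 243, 213), (188, 247, 243, 215), (191, 247, 244, 215), (194, 247, 244, 218), (197, 247, 248, 227), (200, 235, 210, 155), (203, 241, 195, 70), (206, 222, 157, 35), (209, 206, 119, 36), (212, 223, 121, 42), (215, 225, 126, 46), (218, 224, 126, 45), (221, 225, 128, 46), (224, 226, 124, 45), (227, 225, 127, 47), (230, 225, 126, 48), (233, 223, 125, 45), (236, 223, 125, 44), (239, 223, 126, 43), (242, 225, 127, 45), (245, 225, 127, 46), (248, 224, 126, 45)]
```

>>> servo_tool:
  steps:
    - {"x": 40,"y": -10,"z": 0,"yaw": 0}
    - {"x": 80,"y": -15,"z": 0,"yaw": 0}
    - {"x": 120,"y": -20,"z": 0,"yaw": 0}
    - {"x": 160,"y": -28,"z": 0,"yaw": 0}
    - {"x": 181,"y": -32,"z": 0,"yaw": 0}
    - {"x": 181,"y": -32,"z": -30,"yaw": 0}
    - {"x": 181,"y": -32,"z": -60,"yaw": 0}
    - {"x": 181,"y": -32,"z": -91,"yaw": 0}
    - {"x": 181,"y": -32,"z": -91,"yaw": 0}

```text
time: 11.98
ee_pos: [0.5908, -0.0833, 0.0615]
tcp_rot: [-179.6, 0.4, 95.2]
wrist_force: [0.6, 0.9, 1.1]
opening: 0.0358
```

>>> servo_tool:
  steps:
    - {"x": 0,"y": 0,"z": 0,"yaw": 0}
    - {"x": 0,"y": 0,"z": 0,"yaw": 0}
    - {"x": 0,"y": 0,"z": 0,"yaw": 0}
    - {"x": 0,"y": 0,"z": 0,"yaw": 0}
  grip: 8

```text
time: 12.48
ee_pos: [0.5905, -0.0833, 0.0627]
tcp_rot: [-179.6, 0.4, 95.2]
wrist_force: [-6.2, 0.1, 0.2]
opening: 0.015
```

>>> servo_tool:
  steps:
    - {"x": 0,"y": 1,"z": 0,"yaw": 0}
    - {"x": 0,"y": 1,"z": 0,"yaw": 0}

```text
time: 12.72
ee_pos: [0.5905, -0.0832, 0.0628]
tcp_rot: [-179.5, 0.5, 95.2]
wrist_force: [-1.5, -5.8, -7.1]
opening: 0.0148
```

>>> servo_tool:
  steps:
    - {"x": 0,"y": 1,"z": 0,"yaw": 0}
    - {"x": 0,"y": 2,"z": 0,"yaw": 0}
    - {"x": 0,"y": 2,"z": 0,"yaw": 0}

```text
time: 13.1
ee_pos: [0.5905, -0.0832, 0.0627]
tcp_rot: [-179.5, 0.7, 95.1]
wrist_force: [-1.2, -11.3, -9.3]
opening: 0.0145
```

>>> servo_tool:
  steps:
    - {"x": 0,"y": 0,"z": 0,"yaw": 0}
    - {"x": 0,"y": 0,"z": 0,"yaw": 0}
    - {"x": 0,"y": 0,"z": 0,"yaw": 0}
    - {"x": 0,"y": 0,"z": 30,"yaw": 0}
    - {"x": 0,"y": 0,"z": 60,"yaw": 0}
    - {"x": 0,"y": 0,"z": 90,"yaw": 0}
    - {"x": -25,"y": 10,"z": 90,"yaw": 10}
    - {"x": -50,"y": 20,"z": 90,"yaw": 20}
    - {"x": -75,"y": 30,"z": 90,"yaw": 30}
    - {"x": -100,"y": 40,"z": 90,"yaw": 40}
    - {"x": -120,"y": 52,"z": 90,"yaw": 50}
    - {"x": -133,"y": 63,"z": 90,"yaw": 60}
  grip: 36

```text
time: 14.6
ee_pos: [0.4568, -0.0196, 0.1533]
tcp_rot: [-179.5, 0.8, 155.4]
wrist_force: [0.1, 1.0, 0.3]
opening: 0.0361
```

>>> servo_tool:
  steps:
    - {"x": 0,"y": 0,"z": 0,"yaw": 10}
    - {"x": 0,"y": 0,"z": 0,"yaw": 20}
    - {"x": 0,"y": 0,"z": 0,"yaw": 30}
    - {"x": 0,"y": 0,"z": 0,"yaw": 40}
    - {"x": 0,"y": 0,"z": 0,"yaw": 50}
    - {"x": 0,"y": 0,"z": 0,"yaw": 60}
    - {"x": 0,"y": 0,"z": 0,"yaw": 64}
    - {"x": 0,"y": 0,"z": 0,"yaw": 64}

```text
time: 15.6
ee_pos: [0.4569, -0.0194, 0.1536]
tcp_rot: [-179.5, 0.8, -140.6]
wrist_force: [0.5, -0.4, -0.2]
opening: 0.0358
```

Run:
```python
from h import *
o=get_obs();print(o["ee_pos"],o["tcp_rot"])
snap("4"); crop("side","4",230,100,430,250,4)
im=np.load("side4.npz")["im"];h,s,v=cv2.split(cv2.cvtColor(im,cv2.COLOR_RGB2HSV))
b=blobs(((h<5)|(h>175))&(s>190)&(v>110));print(b)
print([toz("side",[[x[5][0],x[2]+2.5]],.06) for x in b if x[0]>20])
```

```text
[ 0.45685883 -0.0194493   0.15363356] [-179.49864977    0.82558746 -140.56699751]
[(np.int32(41), np.int32(279), np.int32(198), np.int32(5), np.int32(12), [280.68, 203.27])]
[array([[ 0.45217092, -0.02371687,  0.06      ]])]
```

View pics/side4_c230.png

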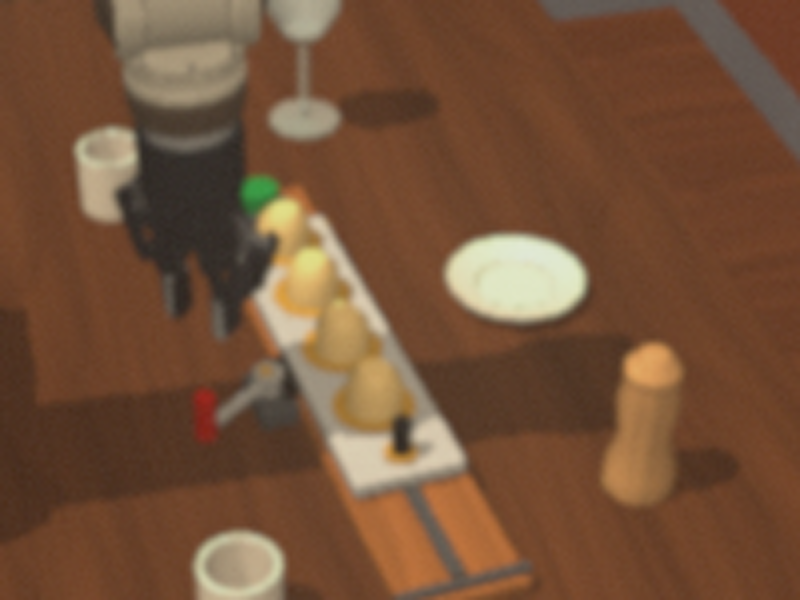

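>>> servo_tool:
  steps:
    - {"x": -2,"y": -2,"z": -30,"yaw": 0}
    - {"x": -2,"y": -2,"z": -60,"yaw": 0}
    - {"x": -2,"y": -2,"z": -93,"yaw": 0}
    - {"x": -2,"y": -2,"z": -93,"yaw": 0}

```text
time: 16.2
ee_pos: [0.4533, -0.0214, 0.0587]
tcp_rot: [-179.7, 0.6, -140.7]
wrist_force: [0.1, -0.0, 0.6]
opening: 0.036
```

>>> servo_tool:
  steps:
    - {"x": 0,"y": 0,"z": 0,"yaw": 0}
    - {"x": 0,"y": 0,"z": 0,"yaw": 0}
    - {"x": 0,"y": 0,"z": 0,"yaw": 0}
  grip: 22

```text
time: 16.58
ee_pos: [0.4539, -0.0214, 0.0596]
tcp_rot: [-179.6, 0.7, -140.7]
wrist_force: [-0.6, 0.1, 0.2]
opening: 0.022
```

Run:
```python
from h import *
o=get_obs();print(o["ee_pos"],o["wrist_force"],o["tcp_rot"])
p=np.array([.5149,.0272])
for f in np.arange(219.5,140,-5.9):
    q=p+.075*np.array([np.cos(np.radians(f)),np.sin(np.radians(f))]); print(round(f-219.5,1),((q-o["ee_pos"][:2])*1000).round(1))
```

```text
[ 0.45386588 -0.02140489  0.05961972] [-0.57675205  0.05228669  0.2299985 ] [-179.60111428    0.71027665 -140.70391782]
0.0 [3.2 0.9]
-5.9 [-1.4  7.1]
-11.8 [-5.4 13.7]
-17.7 [-8.6 20.8]
-23.6 [-11.1  28.1]
-29.5 [-12.8  35.6]
-35.4 [-13.8  43.2]
-41.3 [-13.9  51. ]
-47.2 [-13.3  58.7]
-53.1 [-11.9  66.2]
-59.0 [-9.7 73.6]
-64.9 [-6.7 80.8]
-70.8 [-3.1 87.6]
-76.7 [ 1.3 93.9]
```

>>> servo_tool:
  steps:
    - {"x": -2,"y": 7,"z": 0,"yaw": -6}
    - {"x": -6,"y": 14,"z": 0,"yaw": -12}
    - {"x": -9,"y": 21,"z": 0,"yaw": -18}
    - {"x": -11,"y": 28,"z": 0,"yaw": -24}
    - {"x": -13,"y": 36,"z": 0,"yaw": -30}
    - {"x": -14,"y": 43,"z": 0,"yaw": -35}
    - {"x": -14,"y": 51,"z": 0,"yaw": -41}
    - {"x": -13,"y": 59,"z": 0,"yaw": -47}
    - {"x": -12,"y": 66,"z": 0,"yaw": -53}
    - {"x": -10,"y": 74,"z": 0,"yaw": -59}
    - {"x": -7,"y": 81,"z": 0,"yaw": -65}
    - {"x": -5,"y": 85,"z": 0,"yaw": -68}

```text
time: 18.08
ee_pos: [0.4489, 0.0634, 0.0601]
tcp_rot: [-179.5, 0.7, 151.1]
wrist_force: [-0.8, -3.7, 0.9]
opening: 0.0221
```

>>> servo_tool:
  steps:
    - {"x": 2,"y": 4,"z": 0,"yaw": 0}
    - {"x": 3,"y": 7,"z": 0,"yaw": 0}
    - {"x": 3,"y": 7,"z": 0,"yaw": 0}

```text
time: 18.45
ee_pos: [0.4503, 0.067, 0.0598]
tcp_rot: [-179.0, 0.8, 151.1]
wrist_force: [-8.9, -25.4, 4.4]
opening: 0.0218
```

>>> servo_tool:
  steps:
    - {"x": -1,"y": -3,"z": 0,"yaw": 0}
    - {"x": -1,"y": -3,"z": 0,"yaw": 0}
    - {"x": -1,"y": -3,"z": 0,"yaw": 0}
    - {"x": -1,"y": -3,"z": 30,"yaw": 0}
    - {"x": -1,"y": -3,"z": 60,"yaw": 0}
    - {"x": -1,"y": -3,"z": 100,"yaw": 0}
    - {"x": -30,"y": -30,"z": 120,"yaw": -10}
    - {"x": -60,"y": -60,"z": 120,"yaw": -20}
    - {"x": -90,"y": -90,"z": 120,"yaw": -30}
    - {"x": -90,"y": -120,"z": 120,"yaw": -40}
    - {"x": -90,"y": -150,"z": 120,"yaw": -50}
    - {"x": -90,"y": -150,"z": 120,"yaw": -56}
  grip: 36

```text
time: 19.95
ee_pos: [0.3604, -0.0842, 0.18]
tcp_rot: [-179.1, 0.8, 94.7]
wrist_force: [-0.5, -0.2, 0.1]
opening: 0.0354
```

```bash
cat > sl.py <<'E'
from h import *
np.set_printoptions(precision=4,suppress=True)
def look(tag):
    o=get_obs();print(o["time"],o["ee_pos"].round(4),o["tcp_rot"].round(1),o["wrist_force"].round(1),o["opening"])
    snap(tag); 
    for n in("top","side"):
        z=np.load(n+tag+".npz");X=cloud(n,z["d"]);hsv=cv2.cvtColor(z["im"],cv2.COLOR_RGB2HSV)
        m=(X[...,2]>.052)&(X[...,2]<.066)&(X[...,0]>.2)&(X[...,0]<.53)&(np.abs(X[...,1])<.6)
        m=cv2.dilate(m.astype(np.uint8),np.ones((2,2)))
        k,l=cv2.connectedComponents(m)
        for i in range(1,k):
            p=X[(l==i)&(X[...,2]>.054)&(X[...,2]<.066)]
            if len(p)<35: continue
            A=np.c_[2*p[:,:2],np.ones(len(p))]; s=np.linalg.lstsq(A,(p[:,:2]**2).sum(1),rcond=None)[0]
            r=np.sqrt(s[2]+s[0]**2+s[1]**2)
            if .02<r<.035: print(n,len(p),"sleeve",s[:2],r)
        h,s,v=cv2.split(hsv)
        for b in blobs(((h<5)|(h>175))&(s>190)&(v>110),15): print(n,"red",b[5],b[1:5],toz(n,[b[5]] if n=="top" else [[b[5][0]+.5,b[2]+2.5]],.06))
E
python3 - <<'E'
from sl import *
look("5"); crop("side","5",230,100,430,250,4); crop("top","5",210,170,410,270,4)
E
```

```text
19.95 [ 0.3604 -0.0842  0.18  ] [-179.1    0.8   94.7] [-0.5 -0.2  0.1] 0.03544654022022119
top 61 sleeve [ 0.4455 -0.1955] 0.027161051711400194
top 98 sleeve [0.4425 0.3438] 0.027618293919816503
top 91 sleeve [ 0.4379 -0.3346] 0.027671288045502916
top red [301.43, 249.17] (np.int32(299), np.int32(247), np.int32(6), np.int32(5)) [[0.4488 0.0657 0.06  ]]
side 145 sleeve [ 0.4423 -0.1976] 0.027561698016713494
side 161 sleeve [ 0.4349 -0.3392] 0.027583295133284322
side red [273.05, 185.74] (np.int32(271), np.int32(181), np.int32(5), np.int32(12)) [[0.4466 0.0627 0.06  ]]
```

View pics/top5_c210.png

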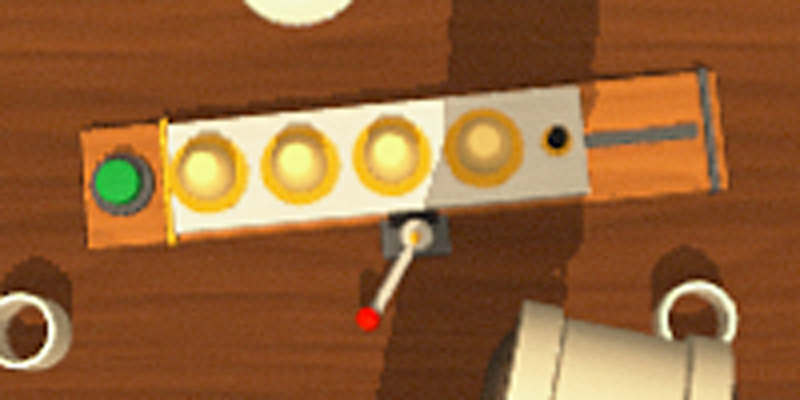

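View pics/side5.png

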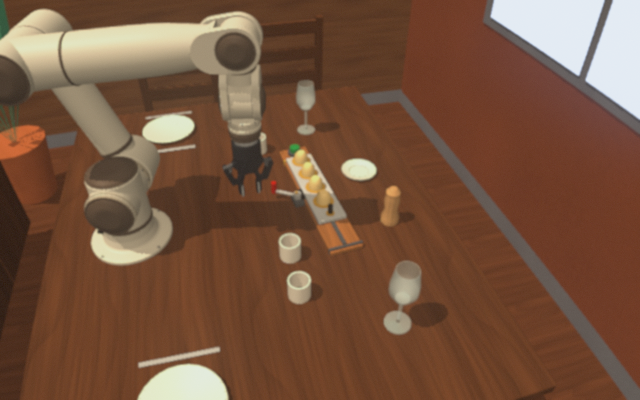

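Run:
```python
from h import *
np.set_printoptions(precision=4,suppress=True)
for n in("top","side"):
    z=np.load(n+"5.npz");X=cloud(n,z["d"]);h,s,v=cv2.split(cv2.cvtColor(z["im"],cv2.COLOR_RGB2HSV))
    m=(X[...,2]>.0695)&(X[...,2]<.08)&(X[...,0]>.53)&(X[...,0]<.62)&(np.abs(X[...,1])<.3)
    for b in blobs(m,4): print(n,"tip",b[0],toz(n,[b[5]],.072)[0])
    for b in blobs((X[...,2]>.0605)&(X[...,2]<.08)&(X[...,0]>.53)&(X[...,0]<.62)&(np.abs(X[...,1])<.3),4): print(n,"cone",b[0],toz(n,[b[5]],.067)[0])
    m=((h>12)&(h<32)&(s>100)&(v>90)&(X[...,2]>.03)&(X[...,2]<.08)&(X[...,0]>.53)&(X[...,0]<.62)&(np.abs(X[...,1])<.25)).astype(np.uint8)
    cs,_=cv2.findContours(m,cv2.RETR_EXTERNAL,cv2.CHAIN_APPROX_NONE)
    for c in cs:
        if cv2.contourArea(c)>100 and n=="top":
            e=cv2.fitEllipse(c); print("ring",e,toz(n,[e[0]],.036)[0])
```

```text
top tip 63 [ 0.588  -0.0294  0.072 ]
top tip 6 [ 0.5948 -0.0889  0.072 ]
top tip 64 [0.5811 0.0454 0.072 ]
top tip 58 [0.5766 0.1198 0.072 ]
top tip 65 [0.5686 0.1946 0.072 ]
top cone 131 [ 0.5875 -0.0289  0.067 ]
top cone 129 [0.581  0.0455 0.067 ]
top cone 20 [ 0.5928 -0.0873  0.067 ]
top cone 130 [0.5756 0.1201 0.067 ]
top cone 135 [0.5689 0.1948 0.067 ]
ring ((261.63214111328125, 213.00289916992188), (19.198225021362305, 19.4152889251709), 7.685552597045898) [0.569  0.1963 0.036 ]
ring ((284.6050109863281, 210.81167602539062), (19.042573928833008, 19.46895980834961), 19.957948684692383) [0.5752 0.1213 0.036 ]
ring ((307.5279541015625, 208.67169189453125), (19.262075424194336, 19.33307647705078), 83.58062744140625) [0.5811 0.0466 0.036 ]
ring ((330.58282470703125, 206.56216430664062), (19.3590145111084, 19.73512077331543), 127.80940246582031) [ 0.587  -0.0285  0.036 ]
side tip 42 [0.5661 0.1916 0.072 ]
side tip 39 [0.5717 0.1196 0.072 ]
side tip 48 [0.5788 0.0429 0.072 ]
side tip 48 [ 0.5844 -0.0308  0.072 ]
side tip 9 [ 0.5877 -0.0897  0.072 ]
side cone 83 [0.5651 0.1901 0.067 ]
side cone 92 [0.5707 0.1151 0.067 ]
side cone 102 [0.5777 0.0403 0.067 ]
side cone 108 [ 0.5832 -0.0339  0.067 ]
side cone 25 [ 0.5884 -0.09    0.067 ]
```

>>> servo_tool:
  steps:
    - {"x": 20,"y": -28,"z": 0,"yaw": 0}
    - {"x": 42,"y": -56,"z": 0,"yaw": 0}
    - {"x": 63,"y": -84,"z": 0,"yaw": 0}
    - {"x": 84,"y": -112,"z": -30,"yaw": 0}
    - {"x": 84,"y": -112,"z": -60,"yaw": 0}
    - {"x": 84,"y": -112,"z": -90,"yaw": 0}
    - {"x": 84,"y": -112,"z": -120,"yaw": 0}
    - {"x": 84,"y": -112,"z": -144,"yaw": 0}
    - {"x": 84,"y": -112,"z": -144,"yaw": 0}
  grip: 85

```text
time: 21.18
ee_pos: [0.4436, -0.1943, 0.0344]
tcp_rot: [-178.9, 0.7, 95.2]
wrist_force: [-0.3, 0.2, 0.1]
opening: 0.0849
```

>>> servo_tool:
  steps:
    - {"x": 0,"y": 0,"z": 0,"yaw": 0}
    - {"x": 0,"y": 0,"z": 0,"yaw": 0}
    - {"x": 0,"y": 0,"z": 0,"yaw": 0}
    - {"x": 0,"y": 0,"z": 0,"yaw": 0}
    - {"x": 0,"y": 0,"z": 0,"yaw": 0}
  grip: 52
  grip_force: 35

```text
time: 21.8
ee_pos: [0.4444, -0.1944, 0.0359]
tcp_rot: [-179.0, 0.7, 95.2]
wrist_force: [-1.3, 2.4, 4.7]
opening: 0.0592
```

>>> servo_tool:
  steps:
    - {"x": 0,"y": 0,"z": 15,"yaw": 0}
    - {"x": 0,"y": 0,"z": 45,"yaw": 0}
    - {"x": 0,"y": 0,"z": 80,"yaw": 0}
    - {"x": 0,"y": 0,"z": 115,"yaw": 0}
    - {"x": 15,"y": 20,"z": 130,"yaw": 0}
    - {"x": 35,"y": 45,"z": 130,"yaw": 0}
    - {"x": 60,"y": 75,"z": 130,"yaw": 0}
    - {"x": 85,"y": 105,"z": 130,"yaw": 0}
    - {"x": 110,"y": 135,"z": 130,"yaw": 0}
    - {"x": 130,"y": 155,"z": 130,"yaw": 0}
    - {"x": 143,"y": 166,"z": 130,"yaw": 0}
    - {"x": 143,"y": 166,"z": 130,"yaw": 0}

```text
time: 23.3
ee_pos: [0.5878, -0.0281, 0.1661]
tcp_rot: [-179.0, 0.7, 95.3]
wrist_force: [0.4, -0.7, -2.1]
opening: 0.0593
```

Run:
```python
from h import *
o=get_obs();print(o["time"],o["ee_pos"].round(4),o["tcp_rot"].round(1),o["wrist_force"].round(1),o["opening"])
snap("6"); crop("side","6",230,100,430,250,4);
z=np.load("side6.npz");X=cloud("side",z["d"]);
print(z["im"].shape)
```

```text
23.3 [ 0.5878 -0.0281  0.1661] [-179.     0.7   95.3] [ 0.4 -0.7 -2.1] 0.0592834571816092
(400, 640, 3)
```

View pics/side6_c230.png

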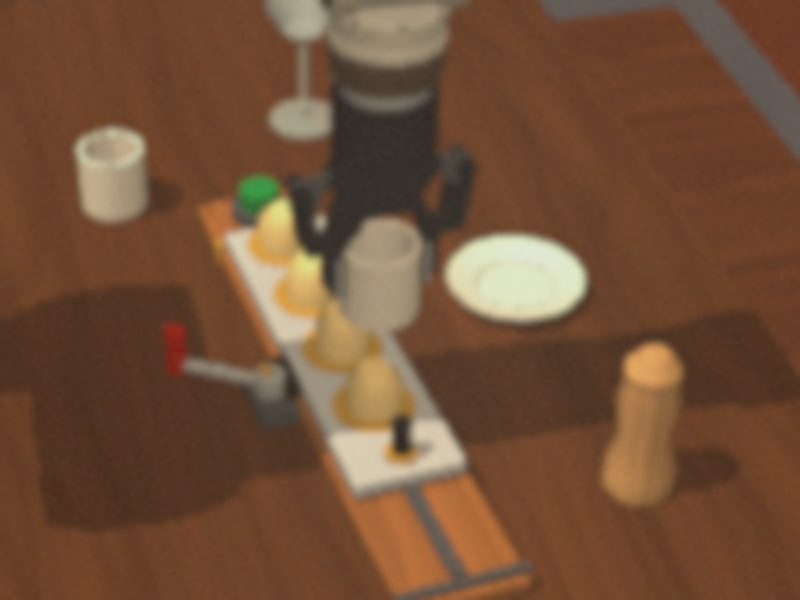

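>>> servo_tool:
  steps:
    - {"x": -1,"y": 0,"z": -20,"yaw": 0}
    - {"x": -1,"y": 0,"z": -40,"yaw": 0}
    - {"x": -1,"y": 0,"z": -55,"yaw": 0}
    - {"x": -1,"y": 0,"z": -65,"yaw": 0}
    - {"x": -1,"y": 0,"z": -73,"yaw": 0}
    - {"x": -1,"y": 0,"z": -80,"yaw": 0}

```text
time: 24.15
ee_pos: [0.5862, -0.029, 0.0861]
tcp_rot: [-179.0, 0.8, 95.2]
wrist_force: [0.2, -0.0, -1.2]
opening: 0.0589
```

>>> servo_tool:
  steps:
    - {"x": 0,"y": 0,"z": -5,"yaw": 0}
    - {"x": 0,"y": 0,"z": -10,"yaw": 0}
    - {"x": 0,"y": 0,"z": -14,"yaw": 0}
    - {"x": 0,"y": 0,"z": -16,"yaw": 0}
    - {"x": 0,"y": 0,"z": -16,"yaw": 0}

```text
time: 24.78
ee_pos: [0.5862, -0.029, 0.0702]
tcp_rot: [-179.0, 0.8, 95.2]
wrist_force: [-0.1, 0.4, -0.5]
opening: 0.0591
```

>>> servo_tool:
  steps:
    - {"x": 0,"y": 0,"z": 0,"yaw": 0}
    - {"x": 0,"y": 0,"z": 0,"yaw": 0}
    - {"x": 0,"y": 0,"z": 0,"yaw": 0}
    - {"x": 0,"y": 0,"z": 0,"yaw": 0}
    - {"x": 0,"y": 0,"z": 25,"yaw": 0}
    - {"x": 0,"y": 0,"z": 55,"yaw": 0}
    - {"x": 0,"y": 0,"z": 85,"yaw": 0}
    - {"x": -20,"y": -40,"z": 90,"yaw": 0}
    - {"x": -45,"y": -85,"z": 90,"yaw": 0}
    - {"x": -70,"y": -130,"z": 90,"yaw": 0}
    - {"x": -95,"y": -175,"z": 90,"yaw": 0}
    - {"x": -120,"y": -220,"z": 90,"yaw": 0}
  grip: 85

```text
time: 26.28
ee_pos: [0.4653, -0.2503, 0.1604]
tcp_rot: [-179.1, 0.8, 95.2]
wrist_force: [1.5, -0.4, 0.5]
opening: 0.0851
```

Run:
```python
from sl import *
look("7"); crop("side","7",230,100,430,250,4)
z=np.load("side7.npz");X=cloud("side",z["d"])
p=X[(np.hypot(X[...,0]-.586,X[...,1]+.029)<.04)]; print(np.percentile(p[:,2],[80,90,95,99]))
z=np.load("top7.npz");X=cloud("top",z["d"])
p=X[(np.hypot(X[...,0]-.586,X[...,1]+.029)<.04)&(X[...,2]>.085)]; print(len(p),np.percentile(p[:,2],[5,50,95]) if len(p) else 0,p.mean(0))
```

```text
26.275 [ 0.4653 -0.2503  0.1604] [-179.1    0.8   95.2] [ 1.5 -0.4  0.5] 0.0850587346867446
top 95 sleeve [0.4426 0.3437] 0.02759273758607949
top red [301.52, 249.41] (np.int32(299), np.int32(247), np.int32(6), np.int32(6)) [[0.4481 0.0655 0.06  ]]
side 83 sleeve [0.438  0.3394] 0.027112348065302962
side 170 sleeve [ 0.4348 -0.3391] 0.02765168373508916
side red [273.07, 185.48] (np.int32(271), np.int32(181), np.int32(5), np.int32(12)) [[0.4466 0.0626 0.06  ]]
[0.0927 0.0956 0.0972 0.0984]
95 [0.0886 0.0937 0.0989] [ 0.5877 -0.0305  0.0937]
```

View pics/side7_c230.png

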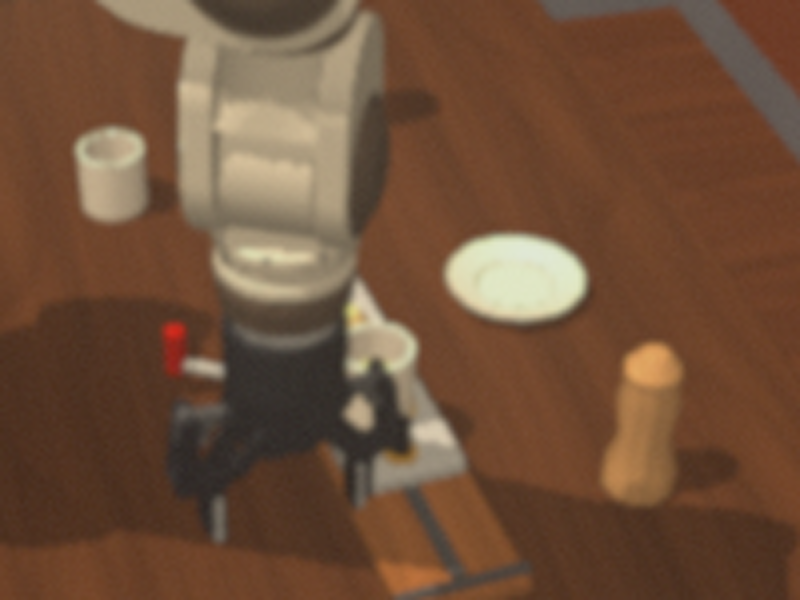

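>>> servo_tool:
  steps:
    - {"x": -10,"y": -30,"z": 0,"yaw": 0}
    - {"x": -20,"y": -60,"z": 0,"yaw": 0}
    - {"x": -28,"y": -85,"z": -10,"yaw": 0}
    - {"x": -28,"y": -85,"z": -45,"yaw": 0}
    - {"x": -28,"y": -85,"z": -80,"yaw": 0}
    - {"x": -28,"y": -85,"z": -110,"yaw": 0}
    - {"x": -28,"y": -85,"z": -124,"yaw": 0}
    - {"x": -28,"y": -85,"z": -124,"yaw": 0}

```text
time: 27.38
ee_pos: [0.4361, -0.3369, 0.036]
tcp_rot: [-179.0, 0.8, 95.0]
wrist_force: [-0.3, -0.3, 0.6]
opening: 0.0851
```

>>> servo_tool:
  steps:
    - {"x": 0,"y": 0,"z": 0,"yaw": 0}
    - {"x": 0,"y": 0,"z": 0,"yaw": 0}
    - {"x": 0,"y": 0,"z": 0,"yaw": 0}
    - {"x": 0,"y": 0,"z": 0,"yaw": 0}
    - {"x": 0,"y": 0,"z": 0,"yaw": 0}
  grip: 52
  grip_force: 35

```text
time: 28.0
ee_pos: [0.4369, -0.3373, 0.0379]
tcp_rot: [-179.1, 0.9, 95.0]
wrist_force: [-1.1, 0.7, 6.4]
opening: 0.0603
```

>>> servo_tool:
  steps:
    - {"x": 0,"y": 0,"z": 20,"yaw": 0}
    - {"x": 0,"y": 0,"z": 60,"yaw": 0}
    - {"x": 0,"y": 5,"z": 100,"yaw": 0}
    - {"x": 5,"y": 30,"z": 130,"yaw": 0}
    - {"x": 15,"y": 60,"z": 135,"yaw": 0}
    - {"x": 30,"y": 100,"z": 135,"yaw": 0}
    - {"x": 45,"y": 140,"z": 135,"yaw": 0}
    - {"x": 60,"y": 180,"z": 135,"yaw": 0}
    - {"x": 75,"y": 220,"z": 135,"yaw": 0}
    - {"x": 95,"y": 260,"z": 135,"yaw": 0}
    - {"x": 110,"y": 300,"z": 135,"yaw": 0}
    - {"x": 110,"y": 300,"z": 135,"yaw": 0}

```text
time: 29.5
ee_pos: [0.5476, -0.035, 0.1732]
tcp_rot: [-179.1, 0.8, 95.2]
wrist_force: [-0.3, -1.0, -1.4]
opening: 0.0602
```

>>> servo_tool:
  steps:
    - {"x": 10,"y": 25,"z": 0,"yaw": 0}
    - {"x": 22,"y": 50,"z": 0,"yaw": 0}
    - {"x": 33,"y": 79,"z": 0,"yaw": 0}
    - {"x": 33,"y": 79,"z": 0,"yaw": 0}
    - {"x": 33,"y": 79,"z": 0,"yaw": 0}

```text
time: 30.12
ee_pos: [0.5804, 0.0432, 0.1735]
tcp_rot: [-179.1, 0.9, 95.1]
wrist_force: [-0.2, -0.2, -1.8]
opening: 0.06
```

Run:
```python
from h import *
o=get_obs();print(o["time"],o["ee_pos"].round(4),o["tcp_rot"].round(1),o["wrist_force"].round(1),o["opening"])
snap("8",("side",)); crop("side","8",230,100,430,250,4)
```

```text
30.125 [0.5804 0.0432 0.1735] [-179.1    0.9   95.1] [-0.2 -0.2 -1.8] 0.06003638242425225
```

View pics/side8_c230.png

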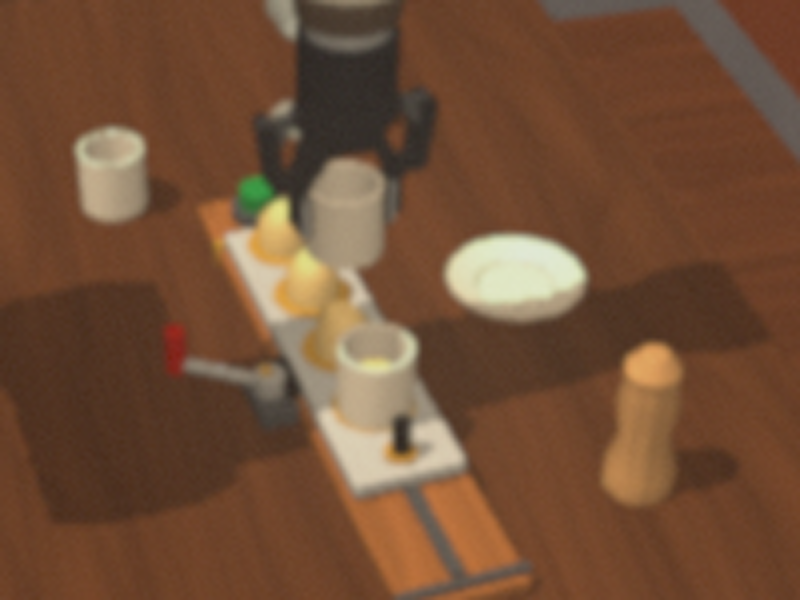

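First sleeve is seated at (377,375) in the crop; the second is held over spigot 1. Lower it (placed height TCP ≈ 0.072).

>>> servo_tool:
  steps:
    - {"x": 0,"y": 1,"z": -20,"yaw": 0}
    - {"x": 0,"y": 1,"z": -40,"yaw": 0}
    - {"x": 0,"y": 1,"z": -60,"yaw": 0}
    - {"x": 0,"y": 1,"z": -70,"yaw": 0}
    - {"x": 0,"y": 1,"z": -78,"yaw": 0}
    - {"x": 0,"y": 1,"z": -85,"yaw": 0}

```text
time: 30.92
ee_pos: [0.5806, 0.0438, 0.0887]
tcp_rot: [-179.2, 0.9, 95.1]
wrist_force: [-0.5, 0.3, -1.4]
opening: 0.0601
```

>>> servo_tool:
  steps:
    - {"x": 0,"y": 0,"z": -5,"yaw": 0}
    - {"x": 0,"y": 0,"z": -10,"yaw": 0}
    - {"x": 0,"y": 0,"z": -14,"yaw": 0}
    - {"x": 0,"y": 0,"z": -16,"yaw": 0}
    - {"x": 0,"y": 0,"z": -16,"yaw": 0}

```text
time: 31.55
ee_pos: [0.5806, 0.0438, 0.0726]
tcp_rot: [-179.2, 0.9, 95.1]
wrist_force: [-0.8, 0.5, -1.0]
opening: 0.06
```

>>> servo_tool:
  steps:
    - {"x": 0,"y": 0,"z": 0,"yaw": 0}
    - {"x": 0,"y": 0,"z": 0,"yaw": 0}
    - {"x": 0,"y": 0,"z": 0,"yaw": 0}
    - {"x": 0,"y": 0,"z": 0,"yaw": 0}
    - {"x": 0,"y": 0,"z": 25,"yaw": 0}
    - {"x": 0,"y": 0,"z": 55,"yaw": 0}
    - {"x": 0,"y": 0,"z": 90,"yaw": 0}
    - {"x": -20,"y": 40,"z": 95,"yaw": 0}
    - {"x": -45,"y": 80,"z": 95,"yaw": 0}
    - {"x": -70,"y": 120,"z": 95,"yaw": 0}
    - {"x": -95,"y": 160,"z": 95,"yaw": 0}
    - {"x": -110,"y": 200,"z": 95,"yaw": 0}
  grip: 85

```text
time: 33.05
ee_pos: [0.4695, 0.245, 0.1679]
tcp_rot: [-179.2, 0.9, 95.1]
wrist_force: [1.2, -0.3, -0.5]
opening: 0.0852
```

Run:
```python
from sl import *
look("9"); crop("side","9",230,100,430,250,4)
```

```text
33.05 [0.4695 0.245  0.1679] [-179.2    0.9   95.1] [ 1.2 -0.3 -0.5] 0.0851524092161854
top red [301.44, 249.2] (np.int32(299), np.int32(247), np.int32(6), np.int32(5)) [[0.4487 0.0657 0.06  ]]
side 81 sleeve [0.4381 0.3384] 0.02736718751422359
side red [273.29, 186.11] (np.int32(272), np.int32(182), np.int32(4), np.int32(11)) [[0.4464 0.0575 0.06  ]]
```

View pics/side9_c230.png

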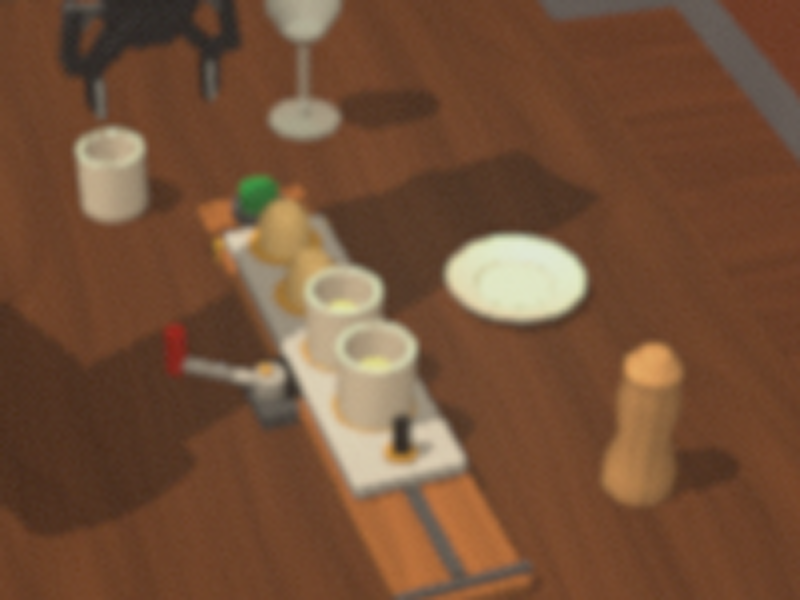

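>>> servo_tool:
  steps:
    - {"x": -10,"y": 32,"z": 0,"yaw": 0}
    - {"x": -20,"y": 65,"z": 0,"yaw": 0}
    - {"x": -29,"y": 97,"z": -5,"yaw": 0}
    - {"x": -29,"y": 97,"z": -45,"yaw": 0}
    - {"x": -29,"y": 97,"z": -85,"yaw": 0}
    - {"x": -29,"y": 97,"z": -115,"yaw": 0}
    - {"x": -29,"y": 97,"z": -131,"yaw": 0}
    - {"x": -29,"y": 97,"z": -131,"yaw": 0}

```text
time: 34.15
ee_pos: [0.44, 0.3432, 0.0362]
tcp_rot: [-179.1, 0.9, 95.3]
wrist_force: [0.2, 0.5, 0.2]
opening: 0.0845
```

>>> servo_tool:
  steps:
    - {"x": 0,"y": 0,"z": 0,"yaw": 0}
    - {"x": 0,"y": 0,"z": 0,"yaw": 0}
    - {"x": 0,"y": 0,"z": 0,"yaw": 0}
    - {"x": 0,"y": 0,"z": 0,"yaw": 0}
    - {"x": 0,"y": 0,"z": 0,"yaw": 0}
  grip: 52
  grip_force: 35

```text
time: 34.78
ee_pos: [0.4409, 0.3437, 0.038]
tcp_rot: [-179.2, 0.8, 95.3]
wrist_force: [0.2, -1.3, 6.5]
opening: 0.0595
```

>>> servo_tool:
  steps:
    - {"x": 0,"y": 0,"z": 20,"yaw": 0}
    - {"x": 0,"y": 0,"z": 60,"yaw": 0}
    - {"x": 0,"y": 0,"z": 100,"yaw": 0}
    - {"x": 10,"y": -15,"z": 130,"yaw": 0}
    - {"x": 30,"y": -45,"z": 135,"yaw": 0}
    - {"x": 50,"y": -80,"z": 135,"yaw": 0}
    - {"x": 70,"y": -115,"z": 135,"yaw": 0}
    - {"x": 90,"y": -150,"z": 135,"yaw": 0}
    - {"x": 110,"y": -185,"z": 135,"yaw": 0}
    - {"x": 125,"y": -208,"z": 135,"yaw": 0}
    - {"x": 134,"y": -223,"z": 135,"yaw": 0}
    - {"x": 134,"y": -223,"z": 135,"yaw": 0}

```text
time: 36.28
ee_pos: [0.5752, 0.12, 0.173]
tcp_rot: [-179.2, 0.8, 95.2]
wrist_force: [0.1, 0.5, -0.8]
opening: 0.0592
```

Run:
```python
from h import *
o=get_obs();print(o["time"],o["ee_pos"].round(4),o["tcp_rot"].round(1),o["wrist_force"].round(1),o["opening"])
snap("10",("side",)); crop("side","10",230,100,430,250,4)
```

```text
36.275 [0.5752 0.12   0.173 ] [-179.2    0.8   95.2] [ 0.1  0.5 -0.8] 0.059211288667943535
```

View pics/side10_c230.png

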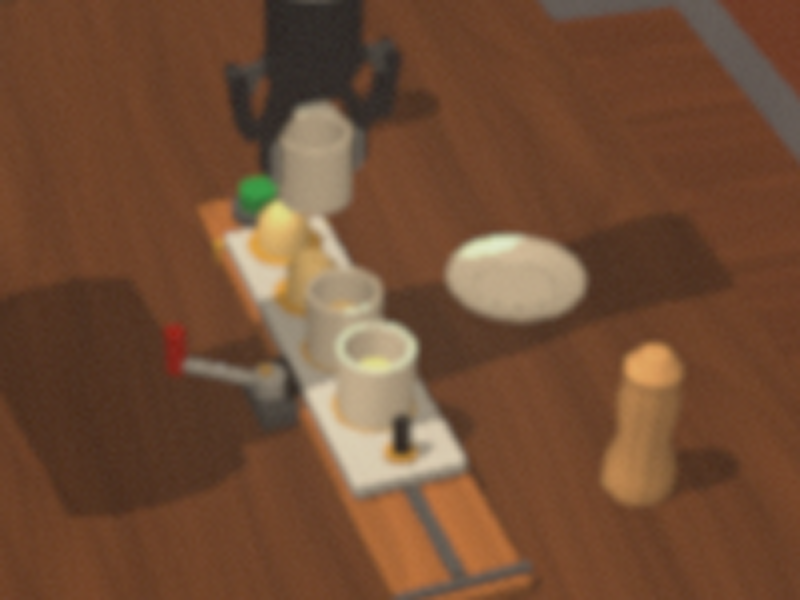

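>>> servo_tool:
  steps:
    - {"x": 0,"y": 1,"z": -20,"yaw": 0}
    - {"x": 0,"y": 1,"z": -40,"yaw": 0}
    - {"x": 0,"y": 1,"z": -60,"yaw": 0}
    - {"x": 0,"y": 1,"z": -70,"yaw": 0}
    - {"x": 0,"y": 1,"z": -78,"yaw": 0}
    - {"x": 0,"y": 1,"z": -85,"yaw": 0}

```text
time: 37.08
ee_pos: [0.575, 0.1221, 0.0882]
tcp_rot: [-179.3, 0.8, 95.3]
wrist_force: [-0.7, -0.2, -2.1]
opening: 0.0592
```

>>> servo_tool:
  steps:
    - {"x": 0,"y": 0,"z": -5,"yaw": 0}
    - {"x": 0,"y": 0,"z": -10,"yaw": 0}
    - {"x": 0,"y": 0,"z": -14,"yaw": 0}
    - {"x": 0,"y": 0,"z": -16,"yaw": 0}
    - {"x": 0,"y": 0,"z": -16,"yaw": 0}

```text
time: 37.7
ee_pos: [0.575, 0.122, 0.0723]
tcp_rot: [-179.3, 0.8, 95.3]
wrist_force: [-0.6, 0.1, -0.9]
opening: 0.0597
```

>>> servo_tool:
  steps:
    - {"x": 0,"y": 0,"z": 0,"yaw": 0}
    - {"x": 0,"y": 0,"z": 0,"yaw": 0}
    - {"x": 0,"y": 0,"z": 0,"yaw": 0}
    - {"x": 0,"y": 0,"z": 0,"yaw": 0}
    - {"x": 0,"y": 0,"z": 25,"yaw": 0}
    - {"x": 0,"y": 0,"z": 55,"yaw": 0}
    - {"x": 0,"y": 0,"z": 90,"yaw": 0}
    - {"x": -30,"y": 40,"z": 95,"yaw": 0}
    - {"x": -60,"y": 80,"z": 95,"yaw": 0}
    - {"x": -90,"y": 120,"z": 95,"yaw": 0}
    - {"x": -130,"y": 160,"z": 95,"yaw": 0}
    - {"x": -170,"y": 190,"z": 95,"yaw": 0}
  grip: 85

```text
time: 39.2
ee_pos: [0.4037, 0.3133, 0.1673]
tcp_rot: [-179.3, 0.8, 95.3]
wrist_force: [-0.3, -0.2, -0.1]
opening: 0.0852
```

Run:
```python
from sl import *
look("11"); crop("side","11",230,100,430,250,4); crop("top","11",210,170,410,270,4)
for n in("top","side"):
    z=np.load(n+"11.npz");X=cloud(n,z["d"]);h,s,v=cv2.split(cv2.cvtColor(z["im"],cv2.COLOR_RGB2HSV))
    for c in [(.586,-.03),(.580,.044),(.574,.12)]:
        p=X[(np.hypot(X[...,0]-c[0],X[...,1]-c[1])<.036)&(X[...,2]>.082)]; print(n,len(p),np.percentile(p[:,2],[10,50,90]),p.mean(0))
    for b in blobs((h>45)&(h<80)&(s>120),15): print("green",b[5],toz(n,[b[5]],.041))
```

```text
39.2 [0.4037 0.3133 0.1673] [-179.3    0.8   95.3] [-0.3 -0.2 -0.1] 0.08523931693867275
top red [301.52, 249.32] (np.int32(299), np.int32(247), np.int32(6), np.int32(6)) [[0.4484 0.0655 0.06  ]]
side red [273.37, 186.14] (np.int32(272), np.int32(182), np.int32(4), np.int32(11)) [[0.4466 0.0574 0.06  ]]
top 102 [0.0873 0.093  0.0965] [ 0.5878 -0.0308  0.0926]
top 106 [0.0868 0.0927 0.0971] [0.583  0.0436 0.0924]
top 107 [0.086  0.0934 0.0973] [0.5764 0.1206 0.0926]
green [239.17, 215.03] [[0.5627 0.2688 0.041 ]]
side 173 [0.0839 0.091  0.0964] [ 0.5841 -0.033   0.0907]
side 159 [0.0837 0.0916 0.0965] [0.5781 0.0408 0.0907]
side 152 [0.0845 0.091  0.0965] [0.5737 0.1181 0.0909]
green [294.08, 147.71] [[0.5587 0.2687 0.041 ]]
```

View pics/side11_c230.png

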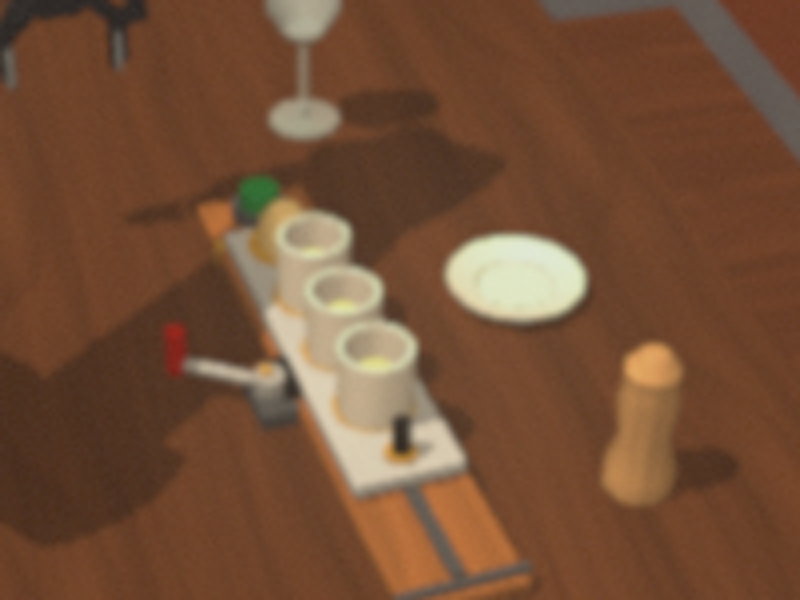

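View pics/top11_c210.png

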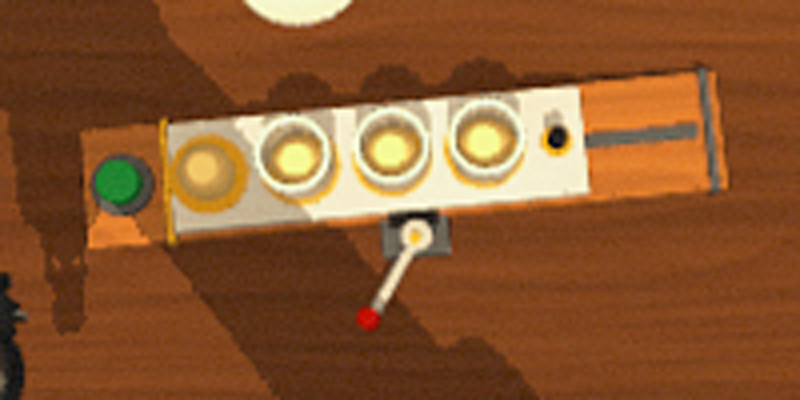

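>>> servo_tool:
  steps:
    - {"x": 30,"y": -8,"z": 0,"yaw": 0}
    - {"x": 60,"y": -16,"z": 0,"yaw": 0}
    - {"x": 90,"y": -24,"z": 0,"yaw": 0}
    - {"x": 120,"y": -32,"z": 0,"yaw": 0}
    - {"x": 145,"y": -40,"z": 0,"yaw": 0}
    - {"x": 158,"y": -44,"z": 0,"yaw": 0}
    - {"x": 158,"y": -44,"z": -30,"yaw": 0}
    - {"x": 158,"y": -44,"z": -60,"yaw": 0}
    - {"x": 158,"y": -44,"z": -92,"yaw": 0}
    - {"x": 158,"y": -44,"z": -92,"yaw": 0}
  grip: 0

```text
time: 40.55
ee_pos: [0.5585, 0.2696, 0.0732]
tcp_rot: [-179.0, 0.8, 95.5]
wrist_force: [-0.5, -0.4, 0.5]
opening: -0.0002
```

>>> servo_tool:
  steps:
    - {"x": 0,"y": 0,"z": -8,"yaw": 0}
    - {"x": 0,"y": 0,"z": -12,"yaw": 0}
    - {"x": 0,"y": 0,"z": -16,"yaw": 0}
    - {"x": 0,"y": 0,"z": -20,"yaw": 0}
    - {"x": 0,"y": 0,"z": -23,"yaw": 0}
    - {"x": 0,"y": 0,"z": -23,"yaw": 0}

```text
time: 41.3
ee_pos: [0.5595, 0.2701, 0.0539]
tcp_rot: [-179.2, 0.7, 95.5]
wrist_force: [-5.4, -2.2, 19.7]
opening: 0.0001
```

>>> servo_tool:
  steps:
    - {"x": 0,"y": 0,"z": -2,"yaw": 0}
    - {"x": 0,"y": 0,"z": -4,"yaw": 0}
    - {"x": 0,"y": 0,"z": -4,"yaw": 0}

```text
time: 41.68
ee_pos: [0.5598, 0.2703, 0.0539]
tcp_rot: [-179.4, 0.7, 95.5]
wrist_force: [-9.4, -4.9, 24.8]
opening: -0.0003
```

Run:
```python
from h import *
snap("12",("side",)); crop("side","12",260,110,340,170,8)
```

```text
(no output)
```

View pics/side12_c260.png

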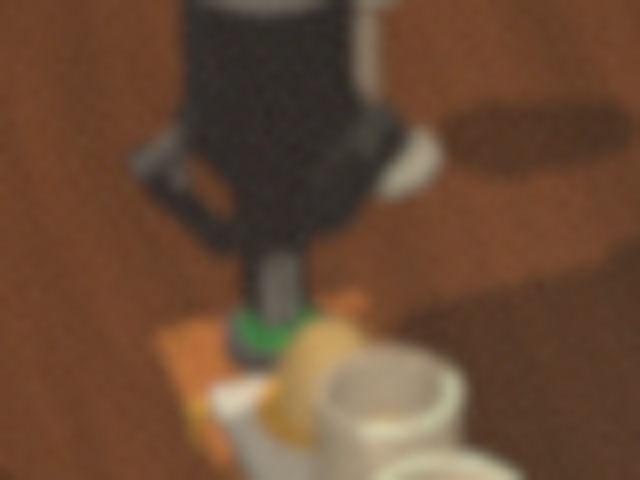

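>>> servo_tool:
  steps:
    - {"x": 1,"y": 0,"z": 5,"yaw": 0}
    - {"x": 1,"y": 0,"z": 8,"yaw": 0}
    - {"x": 1,"y": 0,"z": 8,"yaw": 0}
    - {"x": 1,"y": 0,"z": 8,"yaw": 0}

```text
time: 42.22
ee_pos: [0.561, 0.2705, 0.0625]
tcp_rot: [-179.4, 0.6, 95.5]
wrist_force: [-0.5, 0.3, 5.2]
opening: 0.0003
```

>>> servo_tool:
  steps:
    - {"x": 0,"y": 0,"z": 2,"yaw": 0}
    - {"x": 0,"y": 0,"z": 2,"yaw": 0}
    - {"x": 0,"y": 0,"z": 2,"yaw": 0}

```text
time: 42.6
ee_pos: [0.561, 0.2705, 0.0644]
tcp_rot: [-179.4, 0.6, 95.5]
wrist_force: [-1.4, -0.2, 4.3]
opening: -0.0001
```

>>> servo_tool:
  steps:
    - {"x": 0,"y": 0,"z": 2,"yaw": 0}
    - {"x": 0,"y": 0,"z": 2,"yaw": 0}
    - {"x": 0,"y": 0,"z": 2,"yaw": 0}

```text
time: 42.98
ee_pos: [0.561, 0.2705, 0.0663]
tcp_rot: [-179.4, 0.6, 95.5]
wrist_force: [-1.7, -0.7, 3.1]
opening: 0.0003
```

>>> servo_tool:
  steps:
    - {"x": 0,"y": 0,"z": 2,"yaw": 0}
    - {"x": 0,"y": 0,"z": 2,"yaw": 0}
    - {"x": 0,"y": 0,"z": 2,"yaw": 0}

```text
time: 43.35
ee_pos: [0.561, 0.2704, 0.0682]
tcp_rot: [-179.4, 0.6, 95.5]
wrist_force: [-0.2, 0.5, 1.6]
opening: -0.0
```

>>> servo_tool:
  steps:
    - {"x": 0,"y": 0,"z": 2,"yaw": 0}
    - {"x": 0,"y": 0,"z": 2,"yaw": 0}
    - {"x": 0,"y": 0,"z": 2,"yaw": 0}

```text
time: 43.72
ee_pos: [0.5609, 0.2704, 0.0701]
tcp_rot: [-179.4, 0.7, 95.5]
wrist_force: [-0.6, 0.4, -0.3]
opening: 0.0002
```

>>> servo_tool:
  steps:
    - {"x": 0,"y": 0,"z": 30,"yaw": 0}
    - {"x": 0,"y": 0,"z": 70,"yaw": 0}
    - {"x": 0,"y": 0,"z": 110,"yaw": 0}
    - {"x": -40,"y": 5,"z": 130,"yaw": 0}
    - {"x": -80,"y": 10,"z": 130,"yaw": 0}
    - {"x": -120,"y": 15,"z": 130,"yaw": 0}
    - {"x": -160,"y": 20,"z": 130,"yaw": 0}
    - {"x": -200,"y": 30,"z": 130,"yaw": 0}
    - {"x": -200,"y": 30,"z": 130,"yaw": 0}
    - {"x": -200,"y": 30,"z": 130,"yaw": 0}

```text
time: 44.98
ee_pos: [0.3612, 0.3005, 0.2002]
tcp_rot: [-179.5, 0.6, 95.5]
wrist_force: [0.3, -0.5, -0.3]
opening: -0.0001
```

Run:
```python
from sl import *
look("13"); crop("top","13",210,170,410,270,4)
for n in("top","side"):
    z=np.load(n+"13.npz");X=cloud(n,z["d"])
    for c in [(.586,-.03),(.580,.044),(.574,.12)]:
        p=X[(np.hypot(X[...,0]-c[0],X[...,1]-c[1])<.036)&(X[...,2]>.082)]; print(n,len(p),np.percentile(p[:,2],[10,50,90]),p.mean(0))
```

```text
44.975 [0.3612 0.3005 0.2002] [-179.5    0.6   95.5] [ 0.3 -0.5 -0.3] -0.00014535628354972685
top red [301.54, 249.15] (np.int32(299), np.int32(247), np.int32(6), np.int32(5)) [[0.4489 0.0654 0.06  ]]
side red [273.27, 185.65] (np.int32(271), np.int32(181), np.int32(5), np.int32(12)) [[0.4472 0.0625 0.06  ]]
top 102 [0.0884 0.0926 0.0972] [ 0.5877 -0.0302  0.0927]
top 102 [0.0882 0.0931 0.097 ] [0.5822 0.0432 0.0928]
top 107 [0.086  0.0933 0.0975] [0.5765 0.1204 0.0927]
side 179 [0.0834 0.0907 0.0966] [ 0.5839 -0.0332  0.0906]
side 158 [0.0842 0.0922 0.0965] [0.5791 0.0407 0.091 ]
side 154 [0.0838 0.0915 0.0964] [0.5737 0.1188 0.0908]
```

View pics/side13.png

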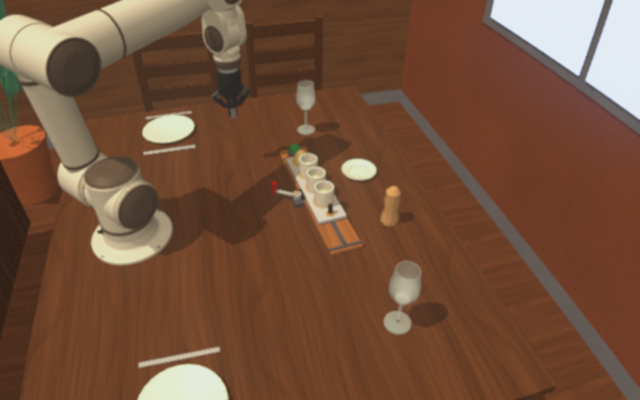

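View pics/top13_c210.png

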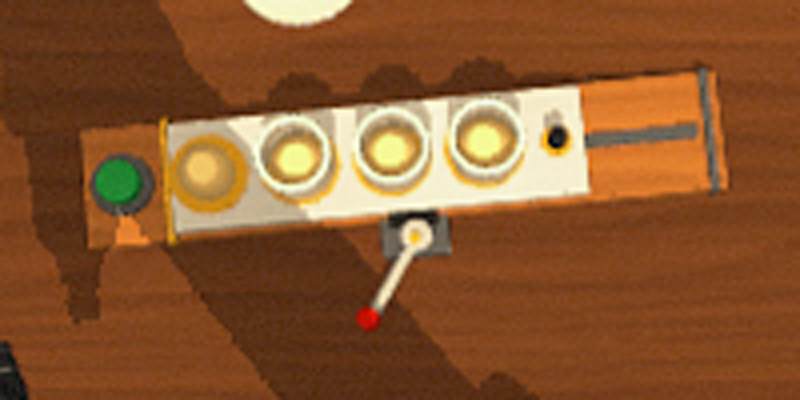

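```bash
python3 -c "
from workcell import *
print(job_done())"
```

```text
the job is handed in; nothing more can be done
None
```

The lamp rail is ready for dinner and the job is handed in, at about 45 s on the robot's clock.

**What I did:** I swung the lever free, slid the carriage to its stop at the plunger end and swung the lever back to locked. I then put the three sleeves on spigots 0, 1 and 2; only three were on the table, and spigot 3 stays empty. Last, I pressed the plunger to the bottom and let it go.

**Last checks:**
- **Carriage:** it sits against the brass bar. With the lever still free, I pushed it again with 11 N and it did not move.
- **Lever:** it came up hard against its end at about 27 N when locking. The final pictures show it in the locked position.
- **Sleeves:** all three stand upright with their tops at about 91–93 mm in the depth readings. Fully home is 94 mm.
- **Plunger:** it stopped moving as the force rose from 20 to 25 N, and contact was lost about 14–15 mm higher, so the full stroke was made. I did not measure its height after release.
- **Glasses, plate and mill:** none of my moves went near them, and they look undisturbed in the final picture.

**Disagreements:**
- **Carriage travel:** the cameras gave about 95–97 mm and the arm about 99 mm, against the nominal 100 mm. I relied on the stop contact.
- **Plunger depth:** the tool bottomed about 4 mm higher than the nominal sizes predicted, so I measured the stroke from where contact was lost.
- **Camera offset:** the two cameras differed from each other by 2–3 mm throughout.

One sleeve was knocked about 5 cm aside during the run. I measured it again before picking it up.

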